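# Fish the yoked valve body out of the deep rinse well

## Robot

A 6-joint arm with a two-finger parallel gripper is mounted at the origin on the work surface. World frame = base frame: x ahead of the robot, y to its left, z up, the work surface at z = 0. Lengths are in m, angles in rad, forces in N, time in s.
With the tool pointing down it reaches from about 0.35 to 0.85 m from the base axis. Payload 8.1 kg.
Tool frame: the origin (TCP) lies between the finger pads; the fingertips stand 14 mm ahead of it and the grasp point (between the pads) lies 5 mm behind it; z points along the fingers, y is the line along which they close (so a half turn about z gives the same grasp; the last joint's range is limited). The gripper opens to 93 mm and grips with 3 to 60 N. Pads are 15 mm wide; open, the fingers measure 128 mm over their backs; the gripper's body (75 mm by 188 mm) begins 65 mm behind the grasp point.
Start: joints at [-1.42, 0.13, 1.488, -0, 1.523, -0.085], TCP at [0.14, -0.583, 0.233] pointing down, gripper open.
Joint ranges: [-2.96, 2.96], [-0.89, 2.26], [0.02, 2.5], [-1.34, 4.48], [0, 2.73], [-2.66, 2.66]. Speed limits (rad/s): [2.39, 2.39, 2.79, 3.14, 3.14, 3.14].

## Interface

Orientations are given as a rotation vector (axis times angle).
In Python, from plant import robot gives the robot as it stands.
- The arm moves only by the tool arm_command, never from a script. Its argument "targets" is a list of rows, each an object of numbers: "x", "y", "z": the shift along the world's x, y, z in units of 500 mm (1.0 is 500 mm); "rx", "ry", "rz": the turn, a rotation vector about the world's x, y, z in units of 2 rad (1.0 is 2 rad); "claw": the closure in counts, from 0 (fully open) to 255 (shut). In form: [{"x": .., "y": .., "z": .., "rx": .., "ry": .., "rz": .., "claw": ..}, ...]. A call has 1 to 10 rows; each row is the pose to reach, as a shift and turn from the pose commanded when the call began; what a row does not reach only later rows make up. A row lasts 1/12 s, in which the tool goes at most 41.7 mm and 7.16 degrees, less where a joint would pass 70% of its speed; a pose out of reach is approached as far as the arm can. A call with a number of a shift or a turn outside -1 to 1 is refused whole. A call with a gripper value outside its range is refused whole. The fingers move at their own pace and stop on an object; "squeeze" is the grip in N (left out, the last holds). Time passes only in rows, so rows that repeat a pose let the fingers close. It gives the time, the measured TCP pose, the force, the opening and the grip force at its end, in the units of the state.
- robot.read_state(): the state, without advancing time (a new reading comes with each control period).
- robot.read_camera(name): name is "scene" or "side" or "wrist"; returns (picture, depth): 400x640x3 uint8, red, green, blue; 400x640 float32, m along the optical axis (not along the pixel's ray), 0 where there is no reading.
- robot.get_calibration(name): a dict with "intrinsics" (3x3 intrinsics, pixels), "origin" and "orientation" of the camera in the world. Camera axes: x right, y up, looking along -z (the intrinsics and any distortion apply to the point x, -y, -z); pixel columns grow to the right and rows downward; lengths in m; the calibration is good to about 2 mm. The wrist camera is an equidistant fisheye: a pixel r from the principal point sees the ray r / f radians off the axis. A picture is of the moment at which its call begins: read the wrist's pose just before it. get_calibration takes no time and is no camera call; for the wrist camera it gives the pose at the moment of the call.
- robot.close_job(): hands the job in; it is judged then, once.
The state is a dict: "t": time; "q": joint angles; "dq": joint speeds; "joint_torque": joint torques, N m; "tool_pos": TCP position; "orientation": TCP orientation; "force": force on the tool from outside, world axes, zero at the start; "wrist_torque": the same for the moment, N m; "opening": finger opening in m; "gripper_force": force on a finger pad.
Only numpy, scipy, OpenCV 4.12 (cv2) and the standard library are available. Lean on these libraries where they do the work, as an engineer would, in place of code of your own. Each camera call takes 0.05 s, during which the arm holds its last target. There are 200 camera calls.

## Task

Take the hook picker off its fork stand, fish the yoked valve body out of the deep narrow rinse well with it, stand the body upright on the drain mat and unhook it. Hang the picker back in its fork and let go of it. Then take the valve body off the mat with the gripper itself and set it gently, upright, in the middle of the round inspection stand, leaving the other regulator parts on the bench undisturbed.

Things in the scene. Friction and masses are not known exactly. Their poses are not given: they have to be found in the camera images.
- well_mouth (a point): Clear acrylic rinse well (drained), a fixed open-topped box 86 x 54 mm outside and 130 mm high, walls 4 mm, inside 78 mm (its x) x 46 mm (its y), inner floor 6 mm above the table. Point: centre of its mouth, at rim height.
- valve_centre (a point): Valve body, loose, 0.18 to 0.33 kg: aluminium block 68 mm (x) x 36 mm (y) x 30 mm high, and above it a steel stirrup yoke; 66 mm high in all. Point: half-way up, 33 mm above the underside, on the middle axis; z up. The block spans z = -33 to -3 mm. It starts standing on the well's floor, long side along the well's.
- valve_yoke (a point): Peak of the valve body's yoke, 29 mm above valve_centre: point on the axis of the 8 mm round bar (underside 4 mm lower). The yoke lies in the body's x-z plane: uprights at x = +/-28 mm rise from the block to 12 mm below this point, then two straight bars slope up to it. The opening between block and peak is 28 mm high.
- picker_grip (a point): Hook picker, loose, 0.12 kg. Point: on its axis, middle of the square black handle (24 x 24 mm, sides along its x and y; visible from z = -30 to +31 mm). Below it a round collar, 34 mm diameter, 6 mm thick, underside at z = -36 mm, then a straight 6 mm round steel shank along -z. It hangs in the fork by the collar, hook pointing roughly to the fork's open side (-x).
- picker_hook (a point): Foot of the same picker: point on the shank axis at the bottom, 134 mm below picker_grip (98 mm below the collar's underside). From here the 6 mm round hook bar runs 20 mm along the picker's +x, then turns up 7 mm (axis lengths; the rod's radius of 3 mm comes on top).
- fork_seat (a point): Fixed fork stand. Point: seat, where the centre of the collar's underside rests, 118 mm up. Two level prongs (tops at seat height, gap 16 mm) run along its x, open to -x, ending at x = -27 mm. Stops 6 mm high at x = -20 to -27 and +20 to +27 mm hold the collar: lift it over 6 mm, draw it out to -x. Post from x = +45 mm, prong height. Base plate 8 mm thick, x -40 to +70, y +/-38 mm.
- mat_top (a point): Drain mat, fixed black rubber square 140 x 140 x 6 mm. Point: centre of its top.
- stand_top (a point): Round inspection stand, fixed, 120 mm diameter, 25 mm high, flat top. Point: centre of its top.
- housing_centre (a point): Bystander: grey second-stage housing, loose, 72 mm round, 38 mm high, under the magnifier (round lens at 0.2 m height on a fixed chrome arm). Point: half-way up.
- mouthpiece_centre (a point): Bystander: mouthpiece, loose, 61 x 64 x 30 mm. Point: half-way up.
- chamber_centre (a point): Bystander: brass balance chamber, loose, upright, 46 mm diameter, 64 mm high. Point: half-way up.
- spare_centre (a point): Bystander: round aluminium valve body without yoke, loose, upright, 48 mm diameter, 70 mm high. Point: half-way up.
Mind the look-alikes: they are no part of the job. Leave any pink look-alike of the part that bears valve_centre alone.

How it is judged:
By the outcome, as a careful person would: the job done as asked, in the order asked, and still so for the second after the job is handed in, with the robot touching nothing.
It also fails if it takes over 72 s, if anything falls off the work surface, if the arm or the gripper's body presses on something with over 40 N, if the wrist force passes 120 N, or if a joint passes its speed limit or range.

## Working session

There is one attempt and no reset: what is moved stays moved. The work goes in short steps, Python scripts to look and compute and a tool call to move; the robot and the scene stay as the last step left them, time stands still between calls to the robot, and variables do not carry over. Pictures are saved under pics/ and viewed, at most 11 in all, crops included, and the job is handed in when it is done.

Besides the shell and the picture viewer there is one more tool, called as name(argument=value, ...) on one line, values as JSON. arm_command: Moves the arm, as the interface text tells. Shifts and turns lie within -1 to 1; 1 stands for 500 mm of shift or 2 rad of turn. Its arguments: {"type":"object","properties":{"targets":{"type":"array","items":{"type":"object","properties":{"x":{"type":"number","minimum":-1,"maximum":1},"y":{"type":"number","minimum":-1,"maximum":1},"z":{"type":"number","minimum":-1,"maximum":1},"rx":{"type":"number","minimum":-1,"maximum":1},"ry":{"type":"number","minimum":-1,"maximum":1},"rz":{"type":"number","minimum":-1,"maximum":1},"claw":{"type":"number"}}}},"squeeze":{"type":"number"}},"required":["targets"]}

```bash
mkdir -p pics; cat > h.py <<'E'
import numpy as np, cv2
from plant import robot
from scipy.spatial.transform import Rotation as R
def cal(n):
    c=robot.get_calibration(n); K=np.array(c["intrinsics"]); o=np.array(c["origin"]); M=np.array(c["orientation"])
    if M.shape!=(3,3): M=R.from_rotvec(M).as_matrix()
    return K,o,M
def snap(n):
    c=cal(n); p,d=robot.read_camera(n); np.savez(''+n+'.npz',p=p,d=d,K=c[0],o=c[1],M=c[2]); return p,d
def load(n):
    z=np.load(''+n+'.npz'); return z['p'],z['d'],z['K'],z['o'],z['M']
def pt(n,u,v,z=None,dep=None):
    """pixel -> world by depth, or by plane height z"""
    p,d,K,o,M=load(n); x=(u-K[0,2])/K[0,0]; y=(v-K[1,2])/K[1,1]
    if n=='wrist':
        r=np.hypot(x,y)+1e-9; t=np.tan(r)/r; x*=t; y*=t
    ray=M@np.array([x,-y,-1.])
    if z is not None: return o+ray*(z-o[2])/ray[2]
    dd=dep or float(d[int(round(v)),int(round(u))]); return o+ray*dd
def cloud(n):
    p,d,K,o,M=load(n); v,u=np.mgrid[0:400,0:640]; x=(u-K[0,2])/K[0,0]; y=(v-K[1,2])/K[1,1]
    if n=='wrist':
        r=np.hypot(x,y)+1e-9; t=np.tan(r)/r; x=x*t; y=y*t
    W=o+(np.stack([x,-y,-np.ones_like(x)],-1)@M.T)*d[...,None]; W[d==0]=np.nan; return W
def proj(n,P):
    p,d,K,o,M=load(n); c=M.T@(np.array(P)-o); x,y=c[0]/-c[2],-c[1]/-c[2]
    if n=='wrist':
        r=np.hypot(x,y)+1e-9; t=np.arctan2(r,1)/r; x*=t;y*=t
    return np.array([K[0,0]*x+K[0,2],K[1,1]*y+K[1,2]])
def save(n,name,box=None,s=1):
    p=load(n)[0]
    if box: p=p[box[1]:box[3],box[0]:box[2]]
    cv2.imwrite('pics/'+name,cv2.resize(p[...,::-1],None,fx=s,fy=s,interpolation=cv2.INTER_CUBIC))
E
python3 - <<'E'
from h import *
for n in('scene','side','wrist'):
    snap(n); p,d,K,o,M=load(n); print(n,K.tolist(),o,M.round(2).tolist())
save('scene','s1.png',s=1.25); save('side','d1.png',s=1.25)
print(robot.read_state())
E
```

```text
scene [[397.34090304308546, 0.0, 333.1130731323568], [0.0, 397.34090304308546, 195.64036853201105], [0.0, 0.0, 1.0]] [ 1.00559911 -0.22511823  0.85686534] [[0.42, -0.73, 0.53], [0.91, 0.33, -0.26], [0.01, 0.59, 0.81]]
side [[404.7130592396328, 0.0, 318.56952485388985], [0.0, 404.7130592396328, 210.62840821331733], [0.0, 0.0, 1.0]] [0.28387583 0.87427753 0.66473888] [[-0.97, 0.1, -0.21], [-0.23, -0.49, 0.84], [-0.02, 0.86, 0.5]]
wrist [[309.70691628693146, 0.0, 318.8151242153152], [0.0, 309.70691628693146, 191.8542135163814], [0.0, 0.0, 1.0]] [ 0.20331072 -0.56940634  0.38429539] [[0.23, 0.94, 0.23], [-0.97, 0.23, 0.05], [-0.0, -0.24, 0.97]]
{'t': 0.15, 'q': array([-1.42038346e+00,  1.30999478e-01,  1.48903623e+00, -6.95837317e-06,
        1.52302291e+00, -8.54248534e-02]), 'dq': array([ 0.00087287, -0.00093169, -0.00416162, -0.00045396, -0.00088631,
       -0.00014407]), 'joint_torque': array([-3.99056980e-04, -5.60475540e+01, -4.92334735e+01,  7.67633971e-02,
        3.06547713e-02, -1.01023945e-04]), 'tool_pos': array([ 0.14013437, -0.58296169,  0.23181747]), 'orientation': array([-3.11832139e+00, -3.69423280e-01,  8.56836229e-05]), 'force': array([ 1.3418642 , -0.53071628,  0.25132979]), 'wrist_torque': array([ 0.01673641,  0.03035132, -0.016673  ]), 'gripper_force': 0.0, 'opening': 0.09285061483078841}
```

View pics/s1.png

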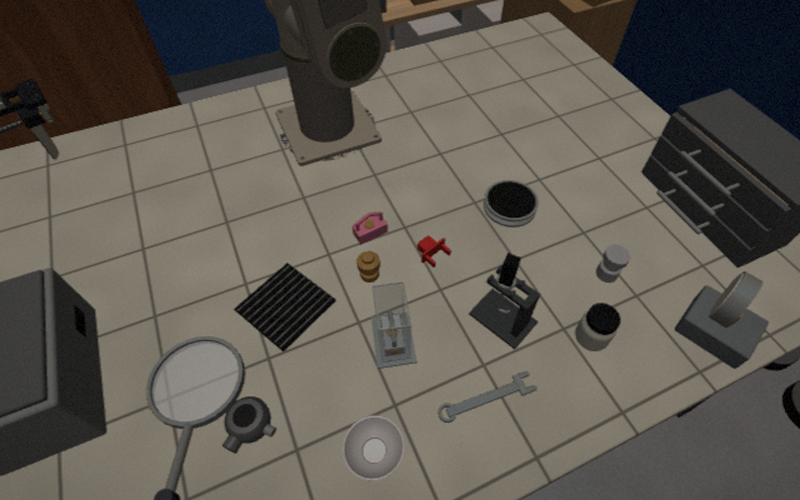

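View pics/d1.png

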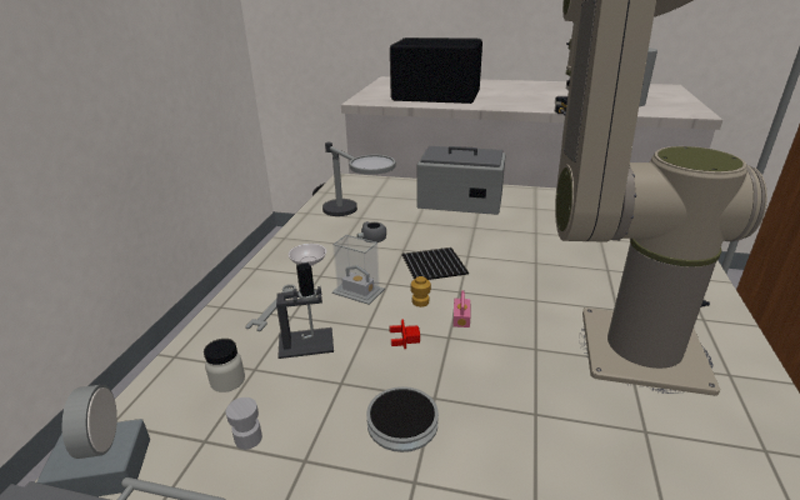

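The scene view shows the fork and picker at about (505,300), the well (393,325), the mat (285,305), the stand (511,200) and the pink look-alike (370,227). The side view shows the fork at (305,310), the well (358,270) and the stand (402,415).

```bash
python3 - <<'E'
from h import *
a=load('scene')[0][195:300,285:445]; b=load('side')[0][180:290,210:330]
a=cv2.resize(a,(800,525),interpolation=cv2.INTER_CUBIC); cv2.imwrite('pics/c1.png',a[...,::-1])
b=cv2.resize(b,(655,600),interpolation=cv2.INTER_CUBIC); cv2.imwrite('pics/c2.png',b[...,::-1])
for k,(u,v,z) in dict(mat=(285.5,305,.006),stand=(511,201,.025),matL=(236,307,.006),matR=(335,300,.006),matT=(287,265,.006),matB=(284,348,.006)).items(): print(k,pt('scene',u/1.25,v/1.25,z).round(4),pt('scene',u/1.25,v/1.25).round(4))
for k,(u,v,z) in dict(mat=(435,263,.006),stand=(402.5,413,.025)).items(): print(k,pt('side',u/1.25,v/1.25,z).round(4))
W=cloud('scene')
# stand / mat via cloud
x,y,z=W[...,0],W[...,1],W[...,2]
s=pt('scene',511/1.25,201/1.25,.025)
m=(np.hypot(x-s[0],y-s[1])<.1)&(abs(z-.025)<.006); q=W[m]; print('stand',q.mean(0),q.min(0),q.max(0))
# well region and fork region heights
p=load('scene')[0].astype(int)
for nm,(u,v) in dict(chamber=(368,262),spareA=(613,255),jar=(600,318),housing=(247,418),pink=(370,225),red=(433,248)).items(): print(nm,pt('scene',u/1.25,v/1.25).round(3))
E
```

```text
mat [ 0.4692 -0.2453  0.006 ] [ 0.4712 -0.2453  0.0091]
stand [0.4324 0.2849 0.025 ] [0.4335 0.2839 0.0267]
matL [ 0.4339 -0.3335  0.006 ] [ 0.4338 -0.3335  0.0059]
matR [ 0.4985 -0.1542  0.006 ] [ 0.4968 -0.154   0.0031]
matT [ 0.3794 -0.2163  0.006 ] [ 0.3783 -0.2163  0.0045]
matB [ 0.5556 -0.273   0.006 ] [ 0.5551 -0.2731  0.0051]
mat [ 0.4598 -0.2446  0.006 ]
stand [0.4243 0.2885 0.025 ]
stand [0.43029893 0.28654827 0.02607591] [0.36777039 0.22810524 0.01905646] [0.48811451 0.34710172 0.03062535]
chamber [ 0.478 -0.073  0.061]
spareA [0.666 0.366 0.07 ]
jar [0.77  0.252 0.079]
housing [ 0.668 -0.359  0.041]
pink [ 0.373 -0.028  0.033]
red [0.478 0.069 0.027]
```

View pics/c1.png

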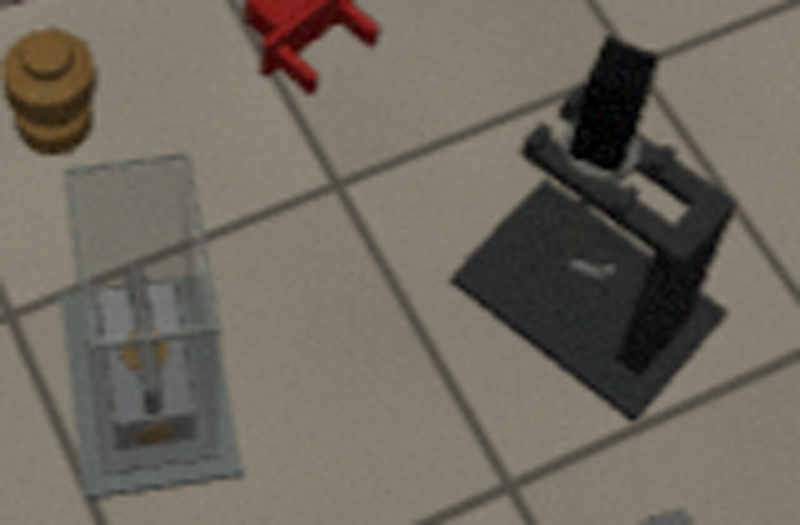

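View pics/c2.png

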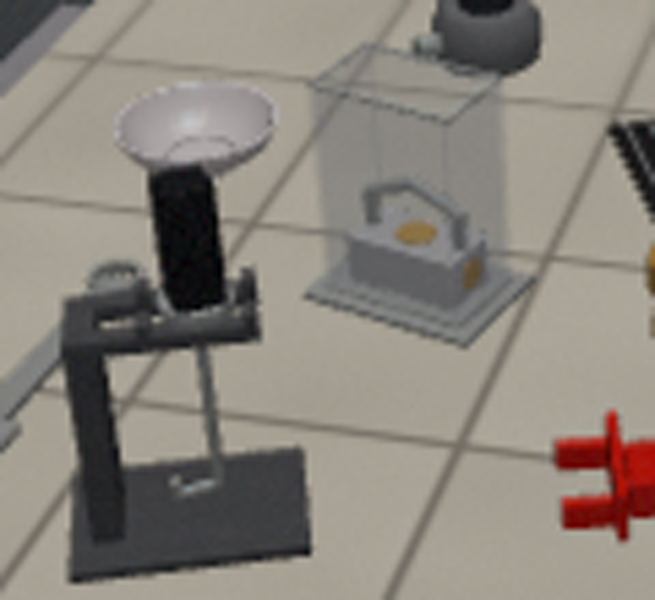

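The crops show the fork and picker handle (c1 (610,110), c2 (190,235)), the hook foot near c1 (610,268) and c2 (215,485), and the well mouth and floor corners.

```bash
python3 - <<'E'
from h import *
S=lambda u,v,z=None:pt('scene',285+u/5-.4,195+v/5-.4,z).round(4)
D=lambda u,v,z=None:pt('side',210+u/5.458-.4,180+v/5.458-.4,z).round(4)
print('base corners S(z=8mm): left,top,right,bot',S(453,280,.008),S(545,185,.008),S(725,312,.008),S(635,415,.008))
print('base D',D(75,470,.008),D(303,450,.008),D(310,550,.008),D(72,575,.008))
print('handle top S',S(633,48,.185),S(633,48),'D',D(180,172,.185))
print('collar S',S(603,165,.118), 'D',D(198,310,.118))
print('hook S',S(610,270,.017),S(575,265,.017),'D',D(215,485,.020),D(175,487,.017))
print('well mouth S',[S(*c,.130) for c in((68,170),(187,155),(217,330),(90,343))])
print('well base S',[S(*c,.0) for c in((90,495),(240,475))])
print('well mouth D',[D(*c,.130) for c in((368,45),(500,75),(450,122),(313,85))])
print('well base D',[D(*c,.0) for c in((306,295),(465,347),(535,280))])
print('yoke peak S',S(150,350,.068),'D',D(405,184,.068), 'block D',D(350,245,.036),D(470,300,.036))
E
```

```text
base corners S(z=8mm): left,top,right,bot [0.6345 0.0705 0.008 ] [0.6065 0.1379 0.008 ] [0.7037 0.1808 0.008 ] [0.7313 0.1135 0.008 ]
base D [0.7309 0.1105 0.008 ] [0.6286 0.0724 0.008 ] [0.6    0.1425 0.008 ] [0.6995 0.1817 0.008 ]
handle top S [0.6474 0.1287 0.185 ] [0.6471 0.1291 0.1844] D [0.6548 0.1135 0.185 ]
collar S [0.6599 0.1191 0.118 ] D [0.6514 0.1201 0.118 ]
hook S [0.6649 0.1385 0.017 ] [0.6556 0.1246 0.017 ] D [0.6535 0.1211 0.02  ] [0.6731 0.1229 0.017 ]
well mouth S [array([ 0.5727, -0.0966,  0.13  ]), array([ 0.5868, -0.0472,  0.13  ]), array([ 0.6681, -0.0701,  0.13  ]), array([ 0.6521, -0.1191,  0.13  ])]
well base S [array([ 0.6593, -0.1289,  0.    ]), array([ 0.6789, -0.0632,  0.    ])]
well mouth D [array([ 0.6508, -0.1207,  0.13  ]), array([ 0.5725, -0.1018,  0.13  ]), array([ 0.5836, -0.0481,  0.13  ]), array([ 0.6643, -0.0716,  0.13  ])]
well base D [array([ 0.6783, -0.0688,  0.    ]), array([ 0.5793, -0.0392,  0.    ]), array([ 0.5595, -0.1092,  0.    ])]
yoke peak S [ 0.636  -0.0875  0.068 ] D [ 0.6225 -0.0847  0.068 ] block D [ 0.6502 -0.0687  0.036 ] [ 0.5725 -0.0308  0.036 ]
```

arm_command(targets=[{"x": 0.51, "y": 0.7, "z": 0.1, "rz": 0.07}, {"x": 0.51, "y": 0.7, "z": 0.1, "rz": 0.07}, {"x": 0.51, "y": 0.7, "z": 0.1, "rz": 0.07}, {"x": 0.51, "y": 0.7, "z": 0.1, "rz": 0.07}, {"x": 0.51, "y": 0.7, "z": 0.1, "rz": 0.07}, {"x": 0.51, "y": 0.7, "z": 0.1, "rz": 0.07}, {"x": 0.51, "y": 0.7, "z": 0.1, "rz": 0.07}, {"x": 0.51, "y": 0.7, "z": 0.1, "rz": 0.07}, {"x": 0.51, "y": 0.7, "z": 0.1, "rz": 0.07}, {"x": 0.51, "y": 0.7, "z": 0.1, "rz": 0.07}])

```text
schema error: expected keys x, y, z, rx, ry, rz, claw
```

arm_command(targets=[{"x": 0.51, "y": 0.7, "z": 0.1, "rx": 0, "ry": 0, "rz": 0.07, "claw": 0}, {"x": 0.51, "y": 0.7, "z": 0.1, "rx": 0, "ry": 0, "rz": 0.07, "claw": 0}, {"x": 0.51, "y": 0.7, "z": 0.1, "rx": 0, "ry": 0, "rz": 0.07, "claw": 0}, {"x": 0.51, "y": 0.7, "z": 0.1, "rx": 0, "ry": 0, "rz": 0.07, "claw": 0}, {"x": 0.51, "y": 0.7, "z": 0.1, "rx": 0, "ry": 0, "rz": 0.07, "claw": 0}, {"x": 0.51, "y": 0.7, "z": 0.1, "rx": 0, "ry": 0, "rz": 0.07, "claw": 0}, {"x": 0.51, "y": 0.7, "z": 0.1, "rx": 0, "ry": 0, "rz": 0.07, "claw": 0}, {"x": 0.51, "y": 0.7, "z": 0.1, "rx": 0, "ry": 0, "rz": 0.07, "claw": 0}, {"x": 0.51, "y": 0.7, "z": 0.1, "rx": 0, "ry": 0, "rz": 0.07, "claw": 0}, {"x": 0.51, "y": 0.7, "z": 0.1, "rx": 0, "ry": 0, "rz": 0.07, "claw": 0}])

```text
t: 0.98
tool_pos: [0.3845, -0.247, 0.2806]
orientation: [3.086, 0.586, 0.0]
force: [1.0, 0.3, 0.7]
opening: 0.0929
gripper_force: 0.0
```

arm_command(targets=[{"x": 0.52, "y": 0.72, "z": -0.07, "rx": 0, "ry": 0, "rz": 0, "claw": 0}, {"x": 0.52, "y": 0.72, "z": -0.07, "rx": 0, "ry": 0, "rz": 0, "claw": 0}, {"x": 0.52, "y": 0.72, "z": -0.07, "rx": 0, "ry": 0, "rz": 0, "claw": 0}, {"x": 0.52, "y": 0.72, "z": -0.07, "rx": 0, "ry": 0, "rz": 0, "claw": 0}, {"x": 0.52, "y": 0.72, "z": -0.07, "rx": 0, "ry": 0, "rz": 0, "claw": 0}, {"x": 0.52, "y": 0.72, "z": -0.07, "rx": 0, "ry": 0, "rz": 0, "claw": 0}, {"x": 0.52, "y": 0.72, "z": -0.07, "rx": 0, "ry": 0, "rz": 0, "claw": 0}, {"x": 0.52, "y": 0.72, "z": -0.07, "rx": 0, "ry": 0, "rz": 0, "claw": 0}, {"x": 0.52, "y": 0.72, "z": -0.07, "rx": 0, "ry": 0, "rz": 0, "claw": 0}, {"x": 0.52, "y": 0.72, "z": -0.07, "rx": 0, "ry": 0, "rz": 0, "claw": 0}])

```text
t: 1.82
tool_pos: [0.6278, 0.0899, 0.247]
orientation: [3.086, 0.587, -0.001]
force: [0.4, -0.5, 0.8]
opening: 0.093
gripper_force: 0.0
```

```bash
python3 - <<'E'
from h import *
snap('wrist'); save('wrist','w1.png',s=1.25); s=robot.read_state(); print(s['tool_pos'],s['orientation'],s['q'],cal('wrist')[1])
E
```

```text
[0.62966054 0.09594331 0.24376515] [-3.08158576 -0.59164777  0.00345071] [0.06877358 0.22786111 1.35892531 0.00343023 1.55743864 1.26014692] [0.69041076 0.1181133  0.39624481]
```

View pics/w1.png

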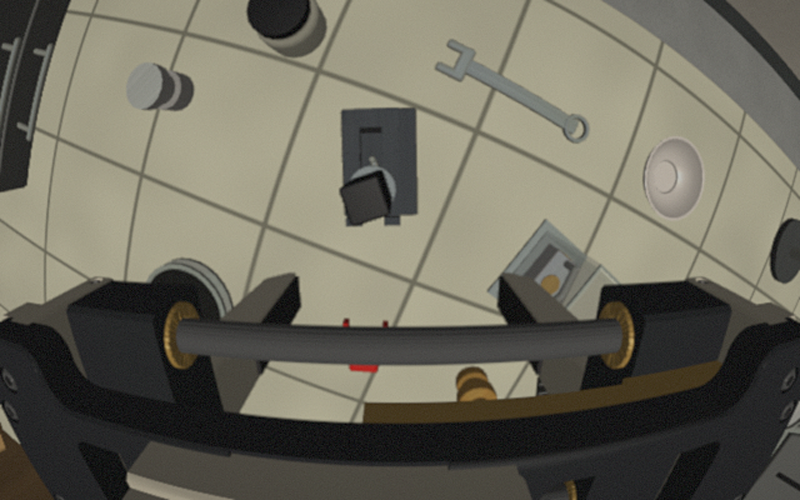

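The wrist view shows the handle top near (362,203), the collar at (375,187), the hook's bright part at (373,160), and the fork post at (370,125). I'll enlarge this.

```bash
python3 - <<'E'
from h import *
save('wrist','w2.png',box=(260,78,345,188),s=5.4)
T=lambda x,y,z: ((proj('wrist',(x,y,z))-[260,78])*5.4+2.7).round(0)
print(T(.653,.1205,.185),T(.653,.1205,.118),T(.653,.1205,.02))
for a in (22.4,202.4,-70,110): 
    r=np.radians(a); print(a,T(.653+.02*np.cos(r),.1205+.02*np.sin(r),.02))
E
```

```text
[162. 447.] [199. 392.] [230. 347.]
22.4 [228. 259.]
202.4 [232. 434.]
-70 [318. 349.]
110 [142. 345.]
```

View pics/w2.png

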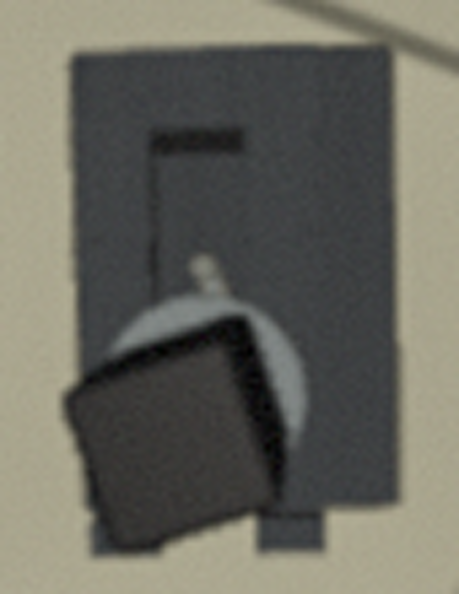

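The hook tip is at (203,262), on the post side. The handle top's corners are (72,398), (232,345), (275,490) and (125,548).

```bash
python3 - <<'E'
from h import *
P=lambda u,v,z:pt('wrist',260+(u-2.7)/5.4,78+(v-2.7)/5.4,z)
c=[P(u,v,.185) for u,v in((72,398),(232,343),(275,490),(125,548))]
print(np.array(c).round(4)); print('centre',np.mean(c,0).round(4))
for i in range(4):
    e=c[(i+1)%4]-c[i]; print(np.degrees(np.arctan2(e[1],e[0])).round(1),np.hypot(*e[:2]).round(4))
print('tip',P(203,264,.030).round(4))
b=[P(u,v,.008) for u,v in((72,52),(390,46),(400,503))]; print(np.array(b).round(4)); e=b[1]-b[2]; print('fork yaw',np.degrees(np.arctan2(e[1],e[0])))
print('collar c',P(206,393,.124).round(4),'prong ends',P(125,553,.118).round(4),P(292,550,.118).round(4))
# well: seen too
s=robot.read_state(); M=R.from_rotvec(s['orientation']).as_matrix(); print(s['tool_pos'],'psi',np.degrees(np.arctan2(M[1,1],M[0,1])),M[:,2])
E
```

```text
[[0.6548 0.1338 0.185 ]
 [0.6689 0.1169 0.185 ]
 [0.6531 0.1048 0.185 ]
 [0.6387 0.1204 0.185 ]]
centre [0.6539 0.119  0.185 ]
-50.1 0.022
-142.7 0.0199
132.7 0.0212
39.6 0.0209
tip [0.669  0.1324 0.03  ]
[[0.7037 0.1805 0.008 ]
 [0.7313 0.112  0.008 ]
 [0.632  0.0698 0.008 ]]
fork yaw 23.016491019569262
collar c [0.6541 0.1192 0.124 ] prong ends [0.6224 0.1226 0.118 ] [0.6334 0.096  0.118 ]
[0.62966054 0.09594331 0.24376515] psi -68.26371796542053 [-0.00286179  0.00324092 -0.99999065]
```

arm_command(targets=[{"x": 0.045, "y": 0.04, "z": 0, "rx": 0, "ry": 0, "rz": 0.16, "claw": 0}, {"x": 0.045, "y": 0.04, "z": 0, "rx": 0, "ry": 0, "rz": 0.16, "claw": 0}, {"x": 0.045, "y": 0.04, "z": 0, "rx": 0, "ry": 0, "rz": 0.16, "claw": 0}, {"x": 0.045, "y": 0.04, "z": 0, "rx": 0, "ry": 0, "rz": 0.16, "claw": 0}, {"x": 0.045, "y": 0.04, "z": 0, "rx": 0, "ry": 0, "rz": 0.16, "claw": 0}, {"x": 0.045, "y": 0.04, "z": 0, "rx": 0, "ry": 0, "rz": 0.16, "claw": 0}, {"x": 0.045, "y": 0.04, "z": 0, "rx": 0, "ry": 0, "rz": 0.16, "claw": 0}])

```text
t: 2.45
tool_pos: [0.6495, 0.1076, 0.248]
orientation: [2.955, 1.068, 0.001]
force: [-0.6, -0.5, 0.8]
opening: 0.0927
gripper_force: 0.0
```

```bash
cat >> h.py <<'E'
def st():
    s=robot.read_state(); M=R.from_rotvec(s['orientation']).as_matrix()
    print('t',round(s['t'],2),'pos',s['tool_pos'].round(4),'psi',np.degrees(np.arctan2(M[1,1],M[0,1])).round(2),'zax',M[:,2].round(4),'q6',s['q'][5].round(2),'F',s['force'].round(1),'op',round(s['opening'],4),'gf',round(s['gripper_force'],1))
E
python3 -c "from h import *;st()"
```

```text
t 2.45 pos [0.6495 0.1076 0.248 ] psi -50.27 zax [ 3.e-04  1.e-04 -1.e+00] q6 0.96 F [-0.6 -0.5  0.8] op 0.0927 gf 0.0
```

arm_command(targets=[{"x": 0.009, "y": 0.023, "z": -0.06, "rx": 0, "ry": 0, "rz": 0.002, "claw": 0}, {"x": 0.009, "y": 0.023, "z": -0.12, "rx": 0, "ry": 0, "rz": 0.002, "claw": 0}, {"x": 0.009, "y": 0.023, "z": -0.17, "rx": 0, "ry": 0, "rz": 0.002, "claw": 0}, {"x": 0.009, "y": 0.023, "z": -0.192, "rx": 0, "ry": 0, "rz": 0.002, "claw": 0}, {"x": 0.009, "y": 0.023, "z": -0.192, "rx": 0, "ry": 0, "rz": 0.002, "claw": 0}, {"x": 0.009, "y": 0.023, "z": -0.192, "rx": 0, "ry": 0, "rz": 0.002, "claw": 120}, {"x": 0.009, "y": 0.023, "z": -0.192, "rx": 0, "ry": 0, "rz": 0.002, "claw": 120}, {"x": 0.009, "y": 0.023, "z": -0.192, "rx": 0, "ry": 0, "rz": 0.002, "claw": 120}])

```text
t: 3.12
tool_pos: [0.6556, 0.1194, 0.1546]
orientation: [2.951, 1.076, 0.006]
force: [0.6, 0.2, -0.1]
opening: 0.0777
gripper_force: 0.0
```

```bash
python3 -c "
from h import *;st();snap('wrist');save('wrist','w3.png',box=(220,70,420,330),s=2.3)"
```

```text
t 3.12 pos [0.6556 0.1194 0.1546] psi -49.93 zax [ 4.1e-03  5.0e-04 -1.0e+00] q6 0.97 F [ 0.6  0.2 -0.1] op 0.0777 gf 0.0
```

View pics/w3.png

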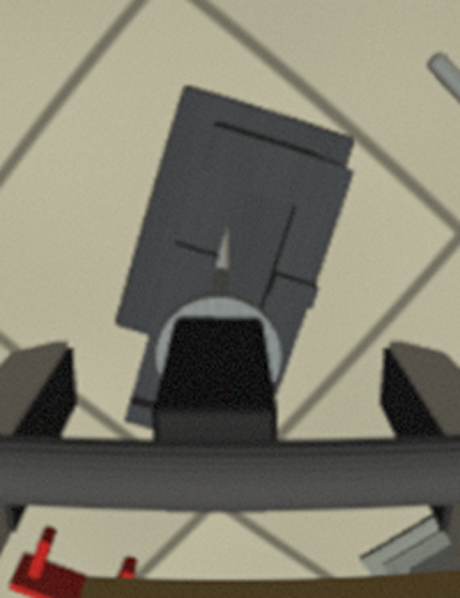

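The handle is square between the fingers (centre 217, fingers' centre 227), and the hook points up-image, along psi+90.

arm_command(targets=[{"x": -0.003, "y": 0.003, "z": 0, "rx": 0, "ry": 0, "rz": 0, "claw": 255}, {"x": -0.003, "y": 0.003, "z": 0, "rx": 0, "ry": 0, "rz": 0, "claw": 255}, {"x": -0.003, "y": 0.003, "z": 0, "rx": 0, "ry": 0, "rz": 0, "claw": 255}, {"x": -0.003, "y": 0.003, "z": 0, "rx": 0, "ry": 0, "rz": 0, "claw": 255}, {"x": -0.003, "y": 0.003, "z": 0, "rx": 0, "ry": 0, "rz": 0, "claw": 255}, {"x": -0.003, "y": 0.003, "z": 0, "rx": 0, "ry": 0, "rz": 0, "claw": 255}, {"x": -0.003, "y": 0.003, "z": 0, "rx": 0, "ry": 0, "rz": 0, "claw": 255}, {"x": -0.003, "y": 0.003, "z": 0, "rx": 0, "ry": 0, "rz": 0, "claw": 255}, {"x": -0.003, "y": 0.003, "z": 0, "rx": 0, "ry": 0, "rz": 0, "claw": 255}, {"x": -0.003, "y": 0.003, "z": 0, "rx": 0, "ry": 0, "rz": 0, "claw": 255}], squeeze=35)

```text
t: 4.0
tool_pos: [0.6526, 0.1208, 0.1516]
orientation: [2.951, 1.077, -0.0]
force: [0.6, 1.1, -0.2]
opening: 0.024
gripper_force: 35.0
```

```bash
python3 -c "from h import *;st()"
```

```text
t 4.0 pos [0.6526 0.1208 0.1516] psi -49.91 zax [-0. -0. -1.] q6 0.98 F [ 0.6  1.1 -0.2] op 0.024 gf 35.0
```

arm_command(targets=[{"x": 0, "y": 0, "z": 0.02, "rx": 0, "ry": 0, "rz": 0, "claw": 255}, {"x": 0, "y": 0, "z": 0.034, "rx": 0, "ry": 0, "rz": 0, "claw": 255}, {"x": 0, "y": 0, "z": 0.034, "rx": 0, "ry": 0, "rz": 0, "claw": 255}, {"x": -0.03, "y": -0.0125, "z": 0.034, "rx": 0, "ry": 0, "rz": 0, "claw": 255}, {"x": -0.07, "y": -0.03, "z": 0.034, "rx": 0, "ry": 0, "rz": 0, "claw": 255}, {"x": -0.11, "y": -0.0467, "z": 0.034, "rx": 0, "ry": 0, "rz": 0, "claw": 255}, {"x": -0.15, "y": -0.0637, "z": 0.034, "rx": 0, "ry": 0, "rz": 0, "claw": 255}, {"x": -0.15, "y": -0.0637, "z": 0.034, "rx": 0, "ry": 0, "rz": 0, "claw": 255}, {"x": -0.15, "y": -0.0637, "z": 0.08, "rx": 0, "ry": 0, "rz": 0, "claw": 255}, {"x": -0.15, "y": -0.0637, "z": 0.13, "rx": 0, "ry": 0, "rz": 0, "claw": 255}])

```text
t: 4.83
tool_pos: [0.5763, 0.089, 0.2155]
orientation: [-2.95, -1.076, 0.005]
force: [0.4, -1.1, -0.3]
opening: 0.024
gripper_force: 35.0
```

```bash
python3 -c "from h import *;st()"
```

```text
t 4.83 pos [0.5763 0.089  0.2155] psi -49.92 zax [-3.6e-03 -1.0e-04 -1.0e+00] q6 0.94 F [ 0.4 -1.1 -0.3] op 0.024 gf 35.0
```

arm_command(targets=[{"x": -0.08, "y": -0.3, "z": 0, "rx": 0, "ry": 0, "rz": -0.485, "claw": 255}, {"x": -0.08, "y": -0.3, "z": 0, "rx": 0, "ry": 0, "rz": -0.485, "claw": 255}, {"x": -0.08, "y": -0.3, "z": 0, "rx": 0, "ry": 0, "rz": -0.485, "claw": 255}, {"x": -0.08, "y": -0.3, "z": 0, "rx": 0, "ry": 0, "rz": -0.485, "claw": 255}, {"x": -0.08, "y": -0.3, "z": 0, "rx": 0, "ry": 0, "rz": -0.485, "claw": 255}, {"x": -0.08, "y": -0.3, "z": 0, "rx": 0, "ry": 0, "rz": -0.485, "claw": 255}, {"x": -0.08, "y": -0.3, "z": 0, "rx": 0, "ry": 0, "rz": -0.485, "claw": 255}, {"x": -0.08, "y": -0.3, "z": 0, "rx": 0, "ry": 0, "rz": -0.485, "claw": 255}, {"x": -0.08, "y": -0.3, "z": 0, "rx": 0, "ry": 0, "rz": -0.485, "claw": 255}, {"x": -0.08, "y": -0.3, "z": 0, "rx": 0, "ry": 0, "rz": -0.485, "claw": 255}])

```text
t: 5.67
tool_pos: [0.5382, -0.061, 0.2172]
orientation: [-3.114, 0.418, -0.001]
force: [0.4, 0.5, -1.2]
opening: 0.024
gripper_force: 35.0
```

```bash
python3 - <<'E'
from h import *
st();snap('wrist');save('wrist','w4.png',box=(245,0,395,160),s=3.75)
ex=np.array([.9636,-.267]);ey=np.array([.267,.9636]);c=np.array([.619,-.0845])
for n,x,y,z in(('mouth',.043,.027,.13),('mouth',.043,-.027,.13),('mouth',-.043,.027,.13),('peak',0,0,.068)): print(n,((proj('wrist',[*(c+x*ex+y*ey),z])-[245,0])*3.75).round())
E
```

```text
t 5.67 pos [ 0.5382 -0.061   0.2172] psi -105.3 zax [ 9.e-04 -1.e-04 -1.e+00] q6 1.63 F [ 0.4  0.5 -1.2] op 0.024 gf 35.0
mouth [145. 151.]
mouth [407. 151.]
mouth [145. 559.]
peak [276. 369.]
```

View pics/w4.png

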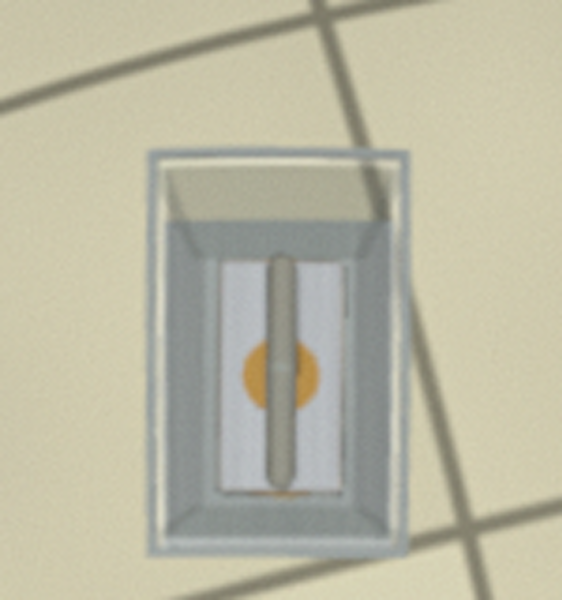

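The mouth corners are at (149..409, 150..555) and the yoke peak is at (282,369). This agrees with the predicted geometry, and the yoke is about 1.5 mm to -y.

arm_command(targets=[{"x": 0, "y": 0, "z": 0.08, "rx": 0, "ry": 0, "rz": 0, "claw": 255}, {"x": 0, "y": 0, "z": 0.14, "rx": 0, "ry": 0, "rz": 0, "claw": 255}, {"x": 0.139, "y": -0.07, "z": 0.14, "rx": 0, "ry": 0, "rz": -0.002, "claw": 255}, {"x": 0.139, "y": -0.07, "z": 0.14, "rx": 0, "ry": 0, "rz": -0.002, "claw": 255}, {"x": 0.139, "y": -0.07, "z": 0.14, "rx": 0, "ry": 0, "rz": -0.002, "claw": 255}, {"x": 0.139, "y": -0.07, "z": 0.14, "rx": 0, "ry": 0, "rz": -0.002, "claw": 255}, {"x": 0.139, "y": -0.07, "z": 0.14, "rx": 0, "ry": 0, "rz": -0.002, "claw": 255}])

```text
t: 6.3
tool_pos: [0.6069, -0.0957, 0.286]
orientation: [-3.112, 0.427, 0.002]
force: [-0.4, 0.2, -1.1]
opening: 0.0238
gripper_force: 35.0
```

```bash
python3 - <<'E'
from h import *
st();snap('scene');snap('side')
a=cv2.resize(load('scene')[0][150:290,270:400],(520,560),interpolation=cv2.INTER_CUBIC);b=cv2.resize(load('side')[0][130:270,250:320],(280,560),interpolation=cv2.INTER_CUBIC)
cv2.imwrite('pics/e1.png',np.hstack([a,b])[...,::-1])
E
```

```text
t 6.3 pos [ 0.6069 -0.0957  0.286 ] psi -105.61 zax [-1.4e-03  5.0e-04 -1.0e+00] q6 1.6 F [-0.4  0.2 -1.1] op 0.0238 gf 35.0
```

View pics/e1.png

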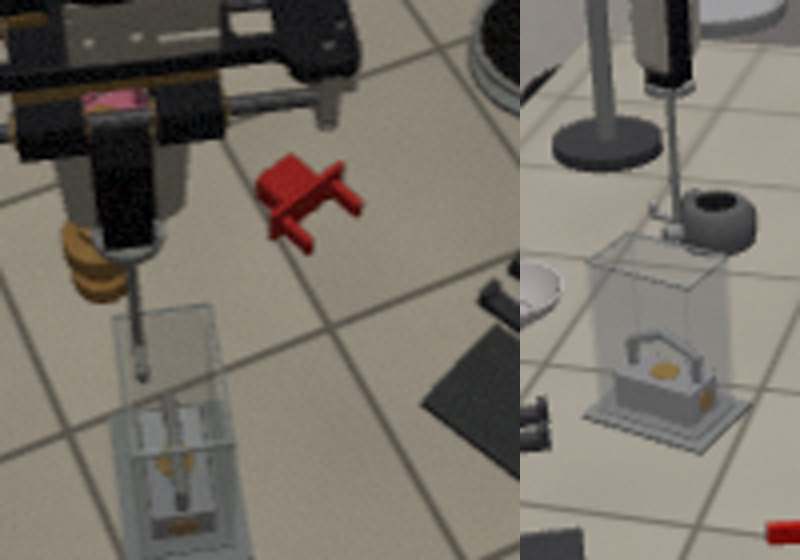

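The hook hangs over the well, tip along +ex. I'll check the foot position (scene about (303.7,239), side (288.7,188)) against the prediction.

```bash
python3 - <<'E'
from h import *
f=np.array([.607,-.0957,.286-.1316])
ex=np.array([.9636,-.267,0]);ey=np.array([.267,.9636,0])
for n in('scene','side'):
  print(n,'foot',proj(n,f).round(1),'tip',proj(n,f+.02*ex+[0,0,.01]).round(1),'per 5mm ex',(proj(n,f+.005*ex)-proj(n,f)).round(1),'ey',(proj(n,f+.005*ey)-proj(n,f)).round(1),'collar',proj(n,f+[0,0,.098]).round(1))
E
```

```text
scene foot [304.2 235.2] tip [305.2 241.2] per 5mm ex [0.3 2.1] ey [ 2.4 -0.3] collar [301.7 208. ]
side foot [288.5 185.5] tip [282.3 180.9] per 5mm ex [-1.5 -0.4] ey [-1.   0.7] collar [286.6 152.9]
```

arm_command(targets=[{"x": 0, "y": 0, "z": -0.06, "rx": 0, "ry": 0, "rz": 0, "claw": 255}, {"x": 0, "y": 0, "z": -0.11, "rx": 0, "ry": 0, "rz": 0, "claw": 255}, {"x": 0, "y": 0, "z": -0.16, "rx": 0, "ry": 0, "rz": 0, "claw": 255}, {"x": 0, "y": 0, "z": -0.2, "rx": 0, "ry": 0, "rz": 0, "claw": 255}, {"x": 0, "y": 0, "z": -0.225, "rx": 0, "ry": 0, "rz": 0, "claw": 255}, {"x": 0, "y": 0, "z": -0.225, "rx": 0, "ry": 0, "rz": 0, "claw": 255}, {"x": 0, "y": 0, "z": -0.225, "rx": 0, "ry": 0, "rz": 0, "claw": 255}])

```text
t: 6.98
tool_pos: [0.6069, -0.0957, 0.175]
orientation: [3.112, -0.428, 0.0]
force: [-0.3, -0.9, -0.5]
opening: 0.0236
gripper_force: 35.0
```

```bash
python3 -c "from h import *;st()"
```

```text
t 6.98 pos [ 0.6069 -0.0957  0.175 ] psi -105.67 zax [ 3.e-04 -1.e-04 -1.e+00] q6 1.6 F [-0.3 -0.9 -0.5] op 0.0236 gf 35.0
```

arm_command(targets=[{"x": 0, "y": 0, "z": -0.003, "rx": 0, "ry": 0, "rz": 0.05, "claw": 255}, {"x": 0, "y": 0, "z": -0.003, "rx": 0, "ry": 0, "rz": 0.1, "claw": 255}, {"x": 0, "y": 0, "z": -0.003, "rx": 0, "ry": 0, "rz": 0.15, "claw": 255}, {"x": 0, "y": 0, "z": -0.003, "rx": 0, "ry": 0, "rz": 0.2, "claw": 255}, {"x": 0, "y": 0, "z": -0.003, "rx": 0, "ry": 0, "rz": 0.25, "claw": 255}, {"x": 0, "y": 0, "z": -0.003, "rx": 0, "ry": 0, "rz": 0.3, "claw": 255}, {"x": 0, "y": 0, "z": -0.003, "rx": 0, "ry": 0, "rz": 0.35, "claw": 255}, {"x": 0, "y": 0, "z": -0.003, "rx": 0, "ry": 0, "rz": 0.4, "claw": 255}])

```text
t: 7.65
tool_pos: [0.6084, -0.0962, 0.1757]
orientation: [3.03, 0.824, 0.006]
force: [-0.2, 0.0, -0.7]
opening: 0.0241
gripper_force: 35.0
```

```bash
python3 -c "
from h import *;st();print(robot.read_state()['wrist_torque'])"
```

```text
t 7.65 pos [ 0.6084 -0.0962  0.1757] psi -59.57 zax [ 0.004 -0.001 -1.   ] q6 0.8 F [-0.2  0.  -0.7] op 0.0241 gf 35.0
[-0.03657031 -0.0239929   0.0140058 ]
```

arm_command(targets=[{"x": 0, "y": 0, "z": 0, "rx": 0, "ry": 0, "rz": 0.06, "claw": 255}, {"x": 0, "y": 0, "z": 0, "rx": 0, "ry": 0, "rz": 0.12, "claw": 255}, {"x": 0, "y": 0, "z": 0, "rx": 0, "ry": 0, "rz": 0.18, "claw": 255}, {"x": 0, "y": 0, "z": 0, "rx": 0, "ry": 0, "rz": 0.24, "claw": 255}, {"x": 0, "y": 0, "z": 0, "rx": 0, "ry": 0, "rz": 0.3, "claw": 255}, {"x": 0, "y": 0, "z": 0, "rx": 0, "ry": 0, "rz": 0.36, "claw": 255}, {"x": 0.008, "y": 0, "z": 0, "rx": 0, "ry": 0, "rz": 0.385, "claw": 255}, {"x": 0.017, "y": 0, "z": 0, "rx": 0, "ry": 0, "rz": 0.385, "claw": 255}, {"x": 0.017, "y": 0, "z": 0, "rx": 0, "ry": 0, "rz": 0.385, "claw": 255}, {"x": 0.017, "y": 0, "z": 0, "rx": 0, "ry": 0, "rz": 0.385, "claw": 255}])

```text
t: 8.48
tool_pos: [0.6164, -0.0961, 0.1741]
orientation: [2.506, 1.893, 0.002]
force: [-0.4, 0.9, -1.4]
opening: 0.0237
gripper_force: 35.0
```

```bash
python3 -c "
from h import *;st();print(robot.read_state()['wrist_torque'])"
```

```text
t 8.48 pos [ 0.6164 -0.0961  0.1741] psi -15.86 zax [ 2.e-03 -5.e-04 -1.e+00] q6 0.04 F [-0.4  0.9 -1.4] op 0.0237 gf 35.0
[-0.07488355 -0.05348641 -0.04482509]
```

arm_command(targets=[{"x": 0, "y": 0, "z": 0.015, "rx": 0, "ry": 0, "rz": 0, "claw": 255}, {"x": 0, "y": 0, "z": 0.025, "rx": 0, "ry": 0, "rz": 0, "claw": 255}, {"x": 0, "y": 0, "z": 0.035, "rx": 0, "ry": 0, "rz": 0, "claw": 255}, {"x": 0, "y": 0, "z": 0.045, "rx": 0, "ry": 0, "rz": 0, "claw": 255}, {"x": 0, "y": 0, "z": 0.055, "rx": 0, "ry": 0, "rz": 0, "claw": 255}, {"x": 0, "y": 0, "z": 0.065, "rx": 0, "ry": 0, "rz": 0, "claw": 255}, {"x": 0, "y": 0, "z": 0.075, "rx": 0, "ry": 0, "rz": 0, "claw": 255}, {"x": 0, "y": 0, "z": 0.075, "rx": 0, "ry": 0, "rz": 0, "claw": 255}])

```text
t: 9.15
tool_pos: [0.6161, -0.0961, 0.2115]
orientation: [2.504, 1.895, 0.002]
force: [0.8, -0.6, -3.6]
opening: 0.0234
gripper_force: 35.0
```

```bash
python3 - <<'E'
from h import *
st();snap('scene');snap('side')
a=cv2.resize(load('scene')[0][170:290,280:380],(400,480),interpolation=cv2.INTER_CUBIC);b=cv2.resize(load('side')[0][140:260,250:350],(400,480),interpolation=cv2.INTER_CUBIC)
cv2.imwrite('pics/e2.png',np.hstack([a,b])[...,::-1])
E
```

```text
t 9.15 pos [ 0.6161 -0.0961  0.2115] psi -15.76 zax [ 1.5e-03 -3.0e-04 -1.0e+00] q6 0.04 F [ 0.8 -0.6 -3.6] op 0.0234 gf 35.0
```

View pics/e2.png

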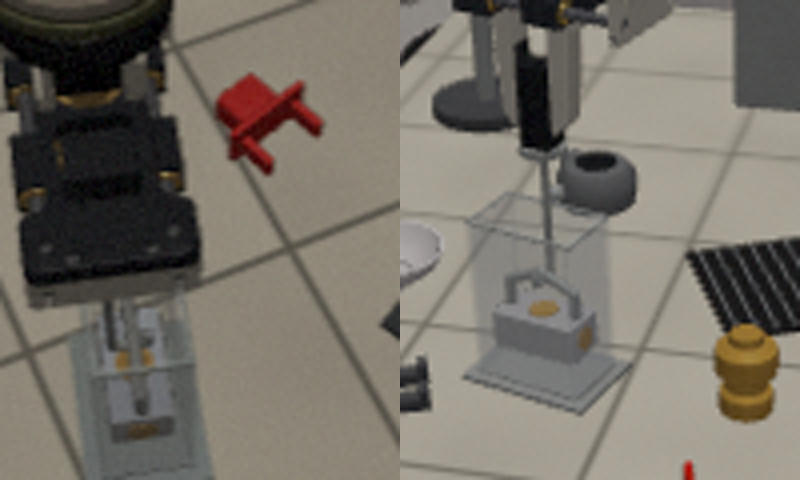

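The valve body hangs level on the hook, clear of the well floor (side view (545,320)). I'll lift it out.

arm_command(targets=[{"x": 0, "y": 0, "z": 0.015, "rx": 0, "ry": 0, "rz": 0, "claw": 255}, {"x": 0, "y": 0, "z": 0.045, "rx": 0, "ry": 0, "rz": 0, "claw": 255}, {"x": 0, "y": 0, "z": 0.08, "rx": 0, "ry": 0, "rz": 0, "claw": 255}, {"x": 0, "y": 0, "z": 0.115, "rx": 0, "ry": 0, "rz": 0, "claw": 255}, {"x": 0, "y": 0, "z": 0.15, "rx": 0, "ry": 0, "rz": 0, "claw": 255}, {"x": 0, "y": 0, "z": 0.185, "rx": 0, "ry": 0, "rz": 0, "claw": 255}, {"x": 0, "y": 0, "z": 0.22, "rx": 0, "ry": 0, "rz": 0, "claw": 255}, {"x": 0, "y": 0, "z": 0.25, "rx": 0, "ry": 0, "rz": 0, "claw": 255}, {"x": 0, "y": 0, "z": 0.27, "rx": 0, "ry": 0, "rz": 0, "claw": 255}, {"x": 0, "y": 0, "z": 0.27, "rx": 0, "ry": 0, "rz": 0, "claw": 255}])

```text
t: 10.08
tool_pos: [0.6165, -0.0961, 0.3484]
orientation: [2.502, 1.894, 0.004]
force: [-0.4, 0.6, -3.1]
opening: 0.0238
gripper_force: 35.0
```

```bash
python3 -c "from h import *;st()"
```

```text
t 10.08 pos [ 0.6165 -0.0961  0.3484] psi -15.76 zax [ 0.0042 -0.001  -1.    ] q6 0.04 F [-0.4  0.6 -3.1] op 0.0238 gf 35.0
```

arm_command(targets=[{"x": -0.006, "y": -0.006, "z": 0, "rx": 0, "ry": 0, "rz": 0, "claw": 255}, {"x": -0.018, "y": -0.019, "z": 0, "rx": 0, "ry": 0, "rz": 0, "claw": 255}, {"x": -0.034, "y": -0.035, "z": 0, "rx": 0, "ry": 0, "rz": 0, "claw": 255}, {"x": -0.052, "y": -0.054, "z": 0, "rx": 0, "ry": 0, "rz": 0, "claw": 255}, {"x": -0.07, "y": -0.073, "z": 0, "rx": 0, "ry": 0, "rz": 0, "claw": 255}, {"x": -0.089, "y": -0.092, "z": 0, "rx": 0, "ry": 0, "rz": 0, "claw": 255}, {"x": -0.107, "y": -0.111, "z": 0, "rx": 0, "ry": 0, "rz": 0, "claw": 255}, {"x": -0.125, "y": -0.13, "z": 0, "rx": 0, "ry": 0, "rz": 0, "claw": 255}, {"x": -0.144, "y": -0.149, "z": 0, "rx": 0, "ry": 0, "rz": 0, "claw": 255}, {"x": -0.162, "y": -0.168, "z": 0, "rx": 0, "ry": 0, "rz": 0, "claw": 255}])

```text
t: 10.92
tool_pos: [0.5335, -0.1811, 0.3453]
orientation: [2.505, 1.895, 0.0]
force: [1.1, -0.3, -3.6]
opening: 0.0238
gripper_force: 35.0
```

arm_command(targets=[{"x": -0.019, "y": -0.019, "z": 0, "rx": 0, "ry": 0, "rz": 0, "claw": 255}, {"x": -0.037, "y": -0.038, "z": 0, "rx": 0, "ry": 0, "rz": 0, "claw": 255}, {"x": -0.056, "y": -0.057, "z": 0, "rx": 0, "ry": 0, "rz": 0, "claw": 255}, {"x": -0.074, "y": -0.076, "z": 0, "rx": 0, "ry": 0, "rz": 0, "claw": 255}, {"x": -0.093, "y": -0.095, "z": 0, "rx": 0, "ry": 0, "rz": 0, "claw": 255}, {"x": -0.111, "y": -0.114, "z": 0, "rx": 0, "ry": 0, "rz": 0, "claw": 255}, {"x": -0.126, "y": -0.13, "z": 0, "rx": 0, "ry": 0, "rz": 0, "claw": 255}, {"x": -0.138, "y": -0.142, "z": 0, "rx": 0, "ry": 0, "rz": 0, "claw": 255}, {"x": -0.144, "y": -0.149, "z": 0, "rx": 0, "ry": 0, "rz": 0, "claw": 255}, {"x": -0.144, "y": -0.149, "z": 0, "rx": 0, "ry": 0, "rz": 0, "claw": 255}])

```text
t: 11.75
tool_pos: [0.4621, -0.2553, 0.3453]
orientation: [2.506, 1.894, -0.0]
force: [-0.2, -0.4, -3.8]
opening: 0.0236
gripper_force: 35.0
```

```bash
python3 -c "from h import *;st()"
```

```text
t 11.75 pos [ 0.4621 -0.2553  0.3453] psi -15.82 zax [ 1.e-04 -2.e-04 -1.e+00] q6 -0.33 F [-0.2 -0.4 -3.8] op 0.0236 gf 35.0
```

arm_command(targets=[{"x": 0, "y": 0, "z": -0.015, "rx": 0, "ry": 0, "rz": 0, "claw": 255}, {"x": 0, "y": 0, "z": -0.045, "rx": 0, "ry": 0, "rz": 0, "claw": 255}, {"x": 0, "y": 0, "z": -0.08, "rx": 0, "ry": 0, "rz": 0, "claw": 255}, {"x": 0, "y": 0, "z": -0.115, "rx": 0, "ry": 0, "rz": 0, "claw": 255}, {"x": 0, "y": 0, "z": -0.15, "rx": 0, "ry": 0, "rz": 0, "claw": 255}, {"x": 0, "y": 0, "z": -0.185, "rx": 0, "ry": 0, "rz": 0, "claw": 255}, {"x": 0, "y": 0, "z": -0.215, "rx": 0, "ry": 0, "rz": 0, "claw": 255}, {"x": 0, "y": 0, "z": -0.24, "rx": 0, "ry": 0, "rz": 0, "claw": 255}, {"x": 0, "y": 0, "z": -0.26, "rx": 0, "ry": 0, "rz": 0, "claw": 255}, {"x": 0, "y": 0, "z": -0.27, "rx": 0, "ry": 0, "rz": 0, "claw": 255}])

```text
t: 12.58
tool_pos: [0.4623, -0.2537, 0.2083]
orientation: [-2.503, -1.895, 0.001]
force: [-0.1, 0.5, -4.1]
opening: 0.0241
gripper_force: 35.0
```

arm_command(targets=[{"x": 0, "y": 0, "z": 0, "rx": 0, "ry": 0, "rz": 0, "claw": 255}, {"x": 0, "y": 0, "z": 0, "rx": 0, "ry": 0, "rz": 0, "claw": 255}, {"x": 0, "y": 0, "z": 0, "rx": 0, "ry": 0, "rz": 0, "claw": 255}, {"x": 0, "y": 0, "z": 0, "rx": 0, "ry": 0, "rz": 0, "claw": 255}, {"x": 0, "y": 0, "z": 0, "rx": 0, "ry": 0, "rz": 0, "claw": 255}, {"x": 0, "y": 0, "z": 0, "rx": 0, "ry": 0, "rz": 0, "claw": 255}, {"x": 0, "y": 0, "z": 0, "rx": 0, "ry": 0, "rz": 0, "claw": 255}, {"x": 0, "y": 0, "z": 0, "rx": 0, "ry": 0, "rz": 0, "claw": 255}])

```text
t: 13.25
tool_pos: [0.4627, -0.2545, 0.2104]
orientation: [2.505, 1.896, 0.0]
force: [-0.5, 0.3, -5.2]
opening: 0.024
gripper_force: 35.0
```

```bash
python3 - <<'E'
from h import *
st();snap('scene');snap('side')
z=load('side');W=cloud('side');m=(np.hypot(W[...,0]-.466,W[...,1]+.245)<.06)&(W[...,2]<.06)&(W[...,2]>.012)
q=W[m];print(m.sum(),q.min(0).round(3),q.max(0).round(3))
def px(n,P): return proj(n,P).round(0).astype(int)
u,v=px('side',(.466,-.245,.05)); a,b=px('scene',(.466,-.245,.05)); print(u,v,a,b)
A=cv2.resize(z[0][v-45:v+45,u-45:u+45],(400,400),interpolation=cv2.INTER_CUBIC);B=cv2.resize(load('scene')[0][b-45:b+45,a-45:a+45],(400,400),interpolation=cv2.INTER_CUBIC)
cv2.imwrite('pics/m1.png',np.hstack([A,B])[...,::-1])
E
```

```text
t 13.25 pos [ 0.4627 -0.2545  0.2104] psi -15.76 zax [ 2.e-04 -2.e-04 -1.e+00] q6 -0.33 F [-0.5  0.3 -5.2] op 0.024 gf 35.0
291 [ 0.428 -0.263  0.012] [ 0.502 -0.215  0.06 ]
346 198 224 234
```

arm_command(targets=[{"x": 0, "y": 0, "z": -0.01, "rx": 0, "ry": 0, "rz": 0, "claw": 255}, {"x": 0, "y": 0, "z": -0.02, "rx": 0, "ry": 0, "rz": 0, "claw": 255}, {"x": 0, "y": 0, "z": -0.026, "rx": 0, "ry": 0, "rz": 0, "claw": 255}, {"x": 0, "y": 0, "z": -0.031, "rx": 0, "ry": 0, "rz": 0, "claw": 255}, {"x": 0, "y": 0, "z": -0.036, "rx": 0, "ry": 0, "rz": 0, "claw": 255}, {"x": 0, "y": 0, "z": -0.042, "rx": 0, "ry": 0, "rz": 0, "claw": 255}, {"x": 0, "y": 0, "z": -0.05, "rx": 0, "ry": 0, "rz": 0, "claw": 255}, {"x": 0, "y": 0, "z": -0.06, "rx": 0, "ry": 0, "rz": 0, "claw": 255}, {"x": 0, "y": 0, "z": -0.072, "rx": 0, "ry": 0, "rz": 0, "claw": 255}, {"x": 0, "y": 0, "z": -0.072, "rx": 0, "ry": 0, "rz": 0, "claw": 255}])

```text
t: 14.18
tool_pos: [0.4621, -0.2541, 0.1727]
orientation: [-2.504, -1.895, 0.001]
force: [0.2, -0.2, -0.6]
opening: 0.0235
gripper_force: 35.0
```

```bash
python3 - <<'E'
from h import *
st();snap('scene');snap('side')
P=[]
for n in('side','scene'):
    W=cloud(n)
    m=(np.hypot(W[...,0]-.466,W[...,1]+.245)<.06)&(abs(W[...,2]-.036)<.004); q=W[m]
    P.append(q)
    print(n,m.sum(),q.min(0).round(3),q.max(0).round(3),q.mean(0).round(4), np.round(np.histogram(W[(np.hypot(W[...,0]-.466,W[...,1]+.245)<.06)][:,2],bins=np.arange(0,.1,.006))[0]))
    print(cv2.minAreaRect(q[:,:2].astype(np.float32)*1000))
z=load('side');u,v=proj('side',(.466,-.245,.04)).round().astype(int); a,b=proj('scene',(.466,-.245,.04)).round().astype(int)
A=cv2.resize(z[0][v-40:v+40,u-40:u+40],(400,400),interpolation=cv2.INTER_CUBIC);B=cv2.resize(load('scene')[0][b-40:b+40,a-40:a+40],(400,400),interpolation=cv2.INTER_CUBIC)
cv2.imwrite('pics/m2.png',np.hstack([A,B])[...,::-1])
E
```

```text
t 14.18 pos [ 0.4621 -0.2541  0.1727] psi -15.75 zax [-0.0015  0.001  -1.    ] q6 -0.33 F [ 0.2 -0.2 -0.6] op 0.0235 gf 35.0
side 118 [ 0.428 -0.265  0.032] [ 0.498 -0.214  0.04 ] [ 0.462  -0.2343  0.0368] [ 21 290  32  38  37  49  92  25  14  14  19  22   5   4   4   2]
((461.55621337890625, -242.34915161132812), (41.91313171386719, 67.72074890136719), 73.6805648803711)
scene 272 [ 0.429 -0.266  0.032] [ 0.503 -0.216  0.04 ] [ 0.4707 -0.2396  0.0362] [401 768  19  38  28 133 157  23  14  21  37  36   7   5   3   5]
((466.16082763671875, -240.6165313720703), (35.84346008300781, 69.54063415527344), 74.7164077758789)
```

arm_command(targets=[{"x": -0.008, "y": 0.002, "z": 0, "rx": 0, "ry": 0, "rz": 0, "claw": 255}, {"x": -0.016, "y": 0.004, "z": 0, "rx": 0, "ry": 0, "rz": -0.05, "claw": 255}, {"x": -0.016, "y": 0.004, "z": 0, "rx": 0, "ry": 0, "rz": -0.1, "claw": 255}, {"x": -0.016, "y": 0.004, "z": 0, "rx": 0, "ry": 0, "rz": -0.15, "claw": 255}, {"x": -0.016, "y": 0.004, "z": 0, "rx": 0, "ry": 0, "rz": -0.2, "claw": 255}, {"x": -0.016, "y": 0.004, "z": 0, "rx": 0, "ry": 0, "rz": -0.26, "claw": 255}, {"x": -0.016, "y": 0.004, "z": 0, "rx": 0, "ry": 0, "rz": -0.32, "claw": 255}, {"x": -0.016, "y": 0.004, "z": 0, "rx": 0, "ry": 0, "rz": -0.38, "claw": 255}, {"x": -0.016, "y": 0.004, "z": 0, "rx": 0, "ry": 0, "rz": -0.44, "claw": 255}, {"x": -0.016, "y": 0.004, "z": 0, "rx": 0, "ry": 0, "rz": -0.5, "claw": 255}])

```text
t: 15.12
tool_pos: [0.4546, -0.2525, 0.1746]
orientation: [3.108, 0.454, 0.001]
force: [0.3, 0.3, -1.5]
opening: 0.0237
gripper_force: 35.0
```

arm_command(targets=[{"x": 0, "y": 0, "z": 0, "rx": 0, "ry": 0, "rz": -0.06, "claw": 255}, {"x": 0, "y": 0, "z": 0, "rx": 0, "ry": 0, "rz": -0.12, "claw": 255}, {"x": 0, "y": 0, "z": 0, "rx": 0, "ry": 0, "rz": -0.18, "claw": 255}, {"x": 0, "y": 0, "z": 0, "rx": 0, "ry": 0, "rz": -0.24, "claw": 255}, {"x": 0, "y": 0, "z": 0, "rx": 0, "ry": 0, "rz": -0.285, "claw": 255}, {"x": 0, "y": 0, "z": 0, "rx": 0, "ry": 0, "rz": -0.285, "claw": 255}, {"x": -0.003, "y": -0.01, "z": 0, "rx": 0, "ry": 0, "rz": -0.285, "claw": 255}, {"x": -0.005, "y": -0.018, "z": 0, "rx": 0, "ry": 0, "rz": -0.285, "claw": 255}, {"x": -0.005, "y": -0.018, "z": 0, "rx": 0, "ry": 0, "rz": -0.285, "claw": 255}])

```text
t: 15.87
tool_pos: [0.4519, -0.2624, 0.1744]
orientation: [3.112, -0.427, 0.0]
force: [0.2, 0.1, -0.9]
opening: 0.024
gripper_force: 35.0
```

```bash
python3 -c "
from h import *
st();snap('scene')
n='scene';W=cloud(n)
m=(np.hypot(W[...,0]-.466,W[...,1]+.245)<.06)&(abs(W[...,2]-.036)<.004); q=W[m]
print(m.sum(),cv2.minAreaRect(q[:,:2].astype(np.float32)*1000))
"
```

```text
t 15.87 pos [ 0.4519 -0.2624  0.1744] psi -105.61 zax [ 1.e-04 -6.e-04 -1.e+00] q6 1.22 F [ 0.2  0.1 -0.9] op 0.024 gf 35.0
302 ((466.3218994140625, -240.80343627929688), (35.54094696044922, 69.64425659179688), 74.92516326904297)
```

arm_command(targets=[{"x": 0, "y": 0, "z": 0.03, "rx": 0, "ry": 0, "rz": 0, "claw": 255}, {"x": 0, "y": 0, "z": 0.08, "rx": 0, "ry": 0, "rz": 0, "claw": 255}, {"x": 0, "y": 0, "z": 0.15, "rx": 0, "ry": 0, "rz": 0, "claw": 255}, {"x": 0, "y": 0, "z": 0.23, "rx": 0, "ry": 0, "rz": 0, "claw": 255}, {"x": 0.02, "y": 0.06, "z": 0.23, "rx": 0, "ry": 0, "rz": 0.05, "claw": 255}, {"x": 0.04, "y": 0.12, "z": 0.23, "rx": 0, "ry": 0, "rz": 0.1, "claw": 255}, {"x": 0.065, "y": 0.18, "z": 0.23, "rx": 0, "ry": 0, "rz": 0.15, "claw": 255}, {"x": 0.085, "y": 0.24, "z": 0.23, "rx": 0, "ry": 0, "rz": 0.2, "claw": 255}, {"x": 0.11, "y": 0.3, "z": 0.23, "rx": 0, "ry": 0, "rz": 0.25, "claw": 255}, {"x": 0.13, "y": 0.36, "z": 0.23, "rx": 0, "ry": 0, "rz": 0.3, "claw": 255}])

```text
t: 16.75
tool_pos: [0.5176, -0.08, 0.2893]
orientation: [3.098, 0.519, 0.001]
force: [1.2, -0.8, -0.9]
opening: 0.0244
gripper_force: 35.0
```

arm_command(targets=[{"x": 0.02, "y": 0.06, "z": 0, "rx": 0, "ry": 0, "rz": 0.05, "claw": 255}, {"x": 0.04, "y": 0.12, "z": 0, "rx": 0, "ry": 0, "rz": 0.1, "claw": 255}, {"x": 0.065, "y": 0.18, "z": 0, "rx": 0, "ry": 0, "rz": 0.15, "claw": 255}, {"x": 0.085, "y": 0.24, "z": 0, "rx": 0, "ry": 0, "rz": 0.186, "claw": 255}, {"x": 0.11, "y": 0.3, "z": 0, "rx": 0, "ry": 0, "rz": 0.186, "claw": 255}, {"x": 0.121, "y": 0.343, "z": 0, "rx": 0, "ry": 0, "rz": 0.186, "claw": 255}, {"x": 0.121, "y": 0.343, "z": 0, "rx": 0, "ry": 0, "rz": 0.186, "claw": 255}, {"x": 0.121, "y": 0.343, "z": 0, "rx": 0, "ry": 0, "rz": 0.186, "claw": 255}])

```text
t: 17.42
tool_pos: [0.5775, 0.091, 0.2887]
orientation: [-2.951, -1.079, 0.001]
force: [-0.2, 0.2, -1.2]
opening: 0.0239
gripper_force: 35.0
```

```bash
python3 -c "
from h import *
st();snap('scene')
n='scene';W=cloud(n)
m=(np.hypot(W[...,0]-.466,W[...,1]+.245)<.06)&(abs(W[...,2]-.036)<.004); q=W[m]
print(m.sum(),cv2.minAreaRect(q[:,:2].astype(np.float32)*1000))
"
```

```text
t 17.42 pos [0.5775 0.091  0.2887] psi -49.84 zax [-9.e-04 -2.e-04 -1.e+00] q6 0.94 F [-0.2  0.2 -1.2] op 0.0239 gf 35.0
309 ((466.7212219238281, -240.854736328125), (35.8372688293457, 70.31840515136719), 73.96116638183594)
```

arm_command(targets=[{"x": 0, "y": -0.003, "z": -0.06, "rx": 0, "ry": 0, "rz": 0, "claw": 255}, {"x": 0, "y": -0.003, "z": -0.13, "rx": 0, "ry": 0, "rz": 0, "claw": 255}, {"x": 0, "y": -0.003, "z": -0.19, "rx": 0, "ry": 0, "rz": 0, "claw": 255}, {"x": 0, "y": -0.003, "z": -0.23, "rx": 0, "ry": 0, "rz": 0, "claw": 255}, {"x": 0, "y": -0.003, "z": -0.238, "rx": 0, "ry": 0, "rz": 0, "claw": 255}, {"x": 0, "y": -0.003, "z": -0.238, "rx": 0, "ry": 0, "rz": 0, "claw": 255}, {"x": 0, "y": -0.003, "z": -0.238, "rx": 0, "ry": 0, "rz": 0, "claw": 255}])

```text
t: 18.05
tool_pos: [0.5782, 0.0877, 0.1717]
orientation: [2.952, 1.073, 0.002]
force: [0.2, 0.0, -0.4]
opening: 0.024
gripper_force: 35.0
```

```bash
python3 -c "
from h import *
st()"
```

```text
t 18.05 pos [0.5782 0.0877 0.1717] psi -50.07 zax [ 0.0015 -0.     -1.    ] q6 0.94 F [ 0.2  0.  -0.4] op 0.024 gf 35.0
```

arm_command(targets=[{"x": 0.03, "y": 0.0135, "z": 0, "rx": 0, "ry": 0, "rz": 0, "claw": 255}, {"x": 0.06, "y": 0.026, "z": 0, "rx": 0, "ry": 0, "rz": 0, "claw": 255}, {"x": 0.09, "y": 0.039, "z": 0, "rx": 0, "ry": 0, "rz": 0, "claw": 255}, {"x": 0.12, "y": 0.052, "z": 0, "rx": 0, "ry": 0, "rz": 0, "claw": 255}, {"x": 0.14, "y": 0.0605, "z": 0, "rx": 0, "ry": 0, "rz": 0, "claw": 255}, {"x": 0.15, "y": 0.0647, "z": 0, "rx": 0, "ry": 0, "rz": 0, "claw": 255}, {"x": 0.15, "y": 0.0647, "z": 0, "rx": 0, "ry": 0, "rz": 0, "claw": 255}, {"x": 0.15, "y": 0.0647, "z": 0, "rx": 0, "ry": 0, "rz": 0, "claw": 255}])

```text
t: 18.72
tool_pos: [0.6532, 0.1207, 0.1716]
orientation: [2.952, 1.074, 0.003]
force: [0.3, 0.1, -2.0]
opening: 0.0237
gripper_force: 35.0
```

arm_command(targets=[{"x": 0, "y": 0, "z": -0.008, "rx": 0, "ry": 0, "rz": 0, "claw": 255}, {"x": 0, "y": 0, "z": -0.016, "rx": 0, "ry": 0, "rz": 0, "claw": 255}, {"x": 0, "y": 0, "z": -0.024, "rx": 0, "ry": 0, "rz": 0, "claw": 255}, {"x": 0, "y": 0, "z": -0.03, "rx": 0, "ry": 0, "rz": 0, "claw": 255}, {"x": 0, "y": 0, "z": -0.034, "rx": 0, "ry": 0, "rz": 0, "claw": 255}, {"x": 0, "y": 0, "z": -0.037, "rx": 0, "ry": 0, "rz": 0, "claw": 255}, {"x": 0, "y": 0, "z": -0.037, "rx": 0, "ry": 0, "rz": 0, "claw": 255}, {"x": 0, "y": 0, "z": -0.037, "rx": 0, "ry": 0, "rz": 0, "claw": 255}])

```text
t: 19.38
tool_pos: [0.6527, 0.1209, 0.1517]
orientation: [2.952, 1.074, 0.0]
force: [0.4, 0.1, -2.0]
opening: 0.0238
gripper_force: 35.0
```

```bash
python3 -c "
from h import *
st();snap('side');snap('scene');print(robot.read_state()['wrist_torque'])
a=cv2.resize(load('side')[0][195:295,215:285],(400,571),interpolation=cv2.INTER_CUBIC);b=cv2.resize(load('scene')[0][190:290,365:435],(400,571),interpolation=cv2.INTER_CUBIC);cv2.imwrite('pics/f1.png',np.hstack([a,b])[...,::-1])"
```

```text
t 19.38 pos [0.6527 0.1209 0.1517] psi -50.02 zax [ 2.e-04  0.e+00 -1.e+00] q6 0.98 F [ 0.4  0.1 -2. ] op 0.0238 gf 35.0
[-0.01667086 -0.02982909 -0.00609925]
```

arm_command(targets=[{"x": 0, "y": 0, "z": -0.001, "rx": 0, "ry": 0, "rz": 0, "claw": 255}, {"x": 0, "y": 0, "z": -0.001, "rx": 0, "ry": 0, "rz": 0, "claw": 255}, {"x": 0, "y": 0, "z": -0.001, "rx": 0, "ry": 0, "rz": 0, "claw": 0}, {"x": 0, "y": 0, "z": -0.001, "rx": 0, "ry": 0, "rz": 0, "claw": 0}, {"x": 0, "y": 0, "z": -0.001, "rx": 0, "ry": 0, "rz": 0, "claw": 0}, {"x": 0, "y": 0, "z": -0.001, "rx": 0, "ry": 0, "rz": 0, "claw": 0}, {"x": 0, "y": 0, "z": -0.001, "rx": 0, "ry": 0, "rz": 0, "claw": 0}, {"x": 0, "y": 0, "z": -0.001, "rx": 0, "ry": 0, "rz": 0, "claw": 0}, {"x": 0, "y": 0, "z": -0.001, "rx": 0, "ry": 0, "rz": 0, "claw": 0}, {"x": 0, "y": 0, "z": -0.001, "rx": 0, "ry": 0, "rz": 0, "claw": 0}])

```text
t: 20.32
tool_pos: [0.6526, 0.1209, 0.1512]
orientation: [-2.952, -1.074, -0.0]
force: [0.6, -0.1, 0.1]
opening: 0.0724
gripper_force: 0.0
```

arm_command(targets=[{"x": 0, "y": 0, "z": 0, "rx": 0, "ry": 0, "rz": 0, "claw": 0}, {"x": 0, "y": 0, "z": 0, "rx": 0, "ry": 0, "rz": 0, "claw": 0}, {"x": 0, "y": 0, "z": 0.06, "rx": 0, "ry": 0, "rz": 0, "claw": 0}, {"x": 0, "y": 0, "z": 0.12, "rx": 0, "ry": 0, "rz": 0, "claw": 0}, {"x": 0, "y": 0, "z": 0.19, "rx": 0, "ry": 0, "rz": 0, "claw": 0}, {"x": 0, "y": 0, "z": 0.19, "rx": 0, "ry": 0, "rz": 0, "claw": 0}, {"x": 0, "y": 0, "z": 0.19, "rx": 0, "ry": 0, "rz": 0, "claw": 0}])

```text
t: 20.9
tool_pos: [0.6544, 0.1211, 0.2501]
orientation: [2.951, 1.074, 0.01]
force: [-0.0, -0.1, -0.2]
opening: 0.0932
gripper_force: 0.0
```

```bash
python3 - <<'E'
from h import *
st();snap('wrist');W=cloud('wrist')
m=(np.hypot(W[...,0]-.653,W[...,1]-.12)<.03)&(abs(W[...,2]-.185)<.006);q=W[m]
print(m.sum(),q.mean(0).round(4),cv2.minAreaRect(q[:,:2].astype(np.float32)*1000))
m=(np.hypot(W[...,0]-.653,W[...,1]-.12)<.03);print(np.nanmax(W[m][:,2]))
E
```

```text
t 20.9 pos [0.6544 0.1211 0.2501] psi -50.02 zax [ 6.6e-03  7.0e-04 -1.0e+00] q6 0.98 F [-0.  -0.1 -0.2] op 0.0932 gf 0.0
1047 [0.6539 0.1208 0.1852] ((653.3878173828125, 120.54029083251953), (23.61206817626953, 23.87470817565918), 40.35380935668945)
0.3641529261268636
```

arm_command(targets=[{"x": -0.37, "y": -0.72, "z": 0, "rx": 0, "ry": 0, "rz": -0.484, "claw": 0}, {"x": -0.37, "y": -0.72, "z": 0, "rx": 0, "ry": 0, "rz": -0.484, "claw": 0}, {"x": -0.37, "y": -0.72, "z": 0, "rx": 0, "ry": 0, "rz": -0.484, "claw": 0}, {"x": -0.37, "y": -0.72, "z": 0, "rx": 0, "ry": 0, "rz": -0.484, "claw": 0}, {"x": -0.37, "y": -0.72, "z": 0, "rx": 0, "ry": 0, "rz": -0.484, "claw": 0}, {"x": -0.37, "y": -0.72, "z": 0, "rx": 0, "ry": 0, "rz": -0.484, "claw": 0}, {"x": -0.37, "y": -0.72, "z": 0, "rx": 0, "ry": 0, "rz": -0.484, "claw": 0}, {"x": -0.37, "y": -0.72, "z": 0, "rx": 0, "ry": 0, "rz": -0.484, "claw": 0}, {"x": -0.37, "y": -0.72, "z": 0, "rx": 0, "ry": 0, "rz": -0.484, "claw": 0}, {"x": -0.37, "y": -0.72, "z": 0, "rx": 0, "ry": 0, "rz": -0.484, "claw": 0}])

```text
t: 21.78
tool_pos: [0.4649, -0.2412, 0.2441]
orientation: [-3.112, 0.426, 0.005]
force: [0.4, -0.7, 1.0]
opening: 0.0929
gripper_force: 0.0
```

arm_command(targets=[{"x": 0, "y": 0, "z": 0, "rx": 0, "ry": 0, "rz": 0, "claw": 0}, {"x": 0, "y": 0, "z": 0, "rx": 0, "ry": 0, "rz": 0, "claw": 0}, {"x": 0, "y": 0, "z": 0, "rx": 0, "ry": 0, "rz": 0, "claw": 0}])

```text
t: 22.03
tool_pos: [0.4673, -0.2384, 0.2448]
orientation: [-3.111, 0.424, 0.003]
force: [0.9, 0.8, 0.3]
opening: 0.0929
gripper_force: 0.0
```

```bash
python3 - <<'E'
from h import *
st();snap('wrist');W=cloud('wrist')
d=np.hypot(W[...,0]-.466,W[...,1]+.241)<.06
m=d&(abs(W[...,2]-.036)<.005);q=W[m]
print(m.sum(),cv2.minAreaRect(q[:,:2].astype(np.float32)*1000))
m=d&(W[...,2]>.05)&(W[...,2]<.08);q=W[m];print('yoke',q.mean(0).round(4),cv2.minAreaRect(q[:,:2].astype(np.float32)*1000),q[:,2].max())
d=np.hypot(W[...,0]-.66,W[...,1]+.1)<.01
E
```

```text
t 22.03 pos [ 0.4673 -0.2384  0.2448] psi -105.51 zax [-0.0016  0.0017 -1.    ] q6 1.27 F [0.9 0.8 0.3] op 0.0929 gf 0.0
1301 ((464.6015625, -243.17788696289062), (36.403533935546875, 67.66754913330078), 74.40797424316406)
yoke [ 0.4659 -0.2437  0.0651] ((464.2213134765625, -243.41981506347656), (7.9674391746521, 62.99092483520508), 74.45281982421875) 0.07322904502083694
```

arm_command(targets=[{"x": -0.006, "y": -0.009, "z": -0.07, "rx": 0, "ry": 0, "rz": 0, "claw": 0}, {"x": -0.006, "y": -0.009, "z": -0.14, "rx": 0, "ry": 0, "rz": 0, "claw": 0}, {"x": -0.006, "y": -0.009, "z": -0.21, "rx": 0, "ry": 0, "rz": 0, "claw": 0}, {"x": -0.006, "y": -0.009, "z": -0.28, "rx": 0, "ry": 0, "rz": 0, "claw": 0}, {"x": -0.006, "y": -0.009, "z": -0.34, "rx": 0, "ry": 0, "rz": 0, "claw": 0}, {"x": -0.006, "y": -0.009, "z": -0.39, "rx": 0, "ry": 0, "rz": 0, "claw": 0}, {"x": -0.006, "y": -0.009, "z": -0.42, "rx": 0, "ry": 0, "rz": 0, "claw": 0}, {"x": -0.006, "y": -0.009, "z": -0.44, "rx": 0, "ry": 0, "rz": 0, "claw": 0}, {"x": -0.006, "y": -0.009, "z": -0.444, "rx": 0, "ry": 0, "rz": 0, "claw": 0}, {"x": -0.006, "y": -0.009, "z": -0.444, "rx": 0, "ry": 0, "rz": 0, "claw": 0}])

```text
t: 22.92
tool_pos: [0.4648, -0.2426, 0.0238]
orientation: [-3.113, 0.421, 0.001]
force: [0.1, -0.6, -0.3]
opening: 0.0928
gripper_force: 0.0
```

arm_command(targets=[{"x": 0, "y": 0, "z": 0, "rx": 0, "ry": 0, "rz": 0, "claw": 255}, {"x": 0, "y": 0, "z": 0, "rx": 0, "ry": 0, "rz": 0, "claw": 255}, {"x": 0, "y": 0, "z": 0, "rx": 0, "ry": 0, "rz": 0, "claw": 255}, {"x": 0, "y": 0, "z": 0, "rx": 0, "ry": 0, "rz": 0, "claw": 255}, {"x": 0, "y": 0, "z": 0, "rx": 0, "ry": 0, "rz": 0, "claw": 255}, {"x": 0, "y": 0, "z": 0, "rx": 0, "ry": 0, "rz": 0, "claw": 255}, {"x": 0, "y": 0, "z": 0, "rx": 0, "ry": 0, "rz": 0, "claw": 255}, {"x": 0, "y": 0, "z": 0, "rx": 0, "ry": 0, "rz": 0, "claw": 255}, {"x": 0, "y": 0, "z": 0, "rx": 0, "ry": 0, "rz": 0, "claw": 255}, {"x": 0, "y": 0, "z": 0, "rx": 0, "ry": 0, "rz": 0, "claw": 255}], squeeze=30)

```text
t: 23.75
tool_pos: [0.4647, -0.2434, 0.0242]
orientation: [-3.112, 0.423, 0.0]
force: [0.9, 1.6, 1.3]
opening: 0.036
gripper_force: 30.0
```

```bash
python3 -c "from h import *;st()"
```

```text
t 23.75 pos [ 0.4647 -0.2434  0.0242] psi -105.49 zax [ 0.e+00  5.e-04 -1.e+00] q6 1.26 F [0.9 1.6 1.3] op 0.036 gf 30.0
```

arm_command(targets=[{"x": 0, "y": 0, "z": 0.02, "rx": 0, "ry": 0, "rz": 0, "claw": 255}, {"x": 0, "y": 0, "z": 0.07, "rx": 0, "ry": 0, "rz": 0, "claw": 255}, {"x": 0, "y": 0, "z": 0.14, "rx": 0, "ry": 0, "rz": 0, "claw": 255}, {"x": 0, "y": 0, "z": 0.21, "rx": 0, "ry": 0, "rz": 0, "claw": 255}, {"x": 0, "y": 0.03, "z": 0.28, "rx": 0, "ry": 0, "rz": 0.03, "claw": 255}, {"x": 0, "y": 0.08, "z": 0.32, "rx": 0, "ry": 0, "rz": 0.06, "claw": 255}, {"x": 0, "y": 0.14, "z": 0.34, "rx": 0, "ry": 0, "rz": 0.1, "claw": 255}, {"x": 0, "y": 0.2, "z": 0.34, "rx": 0, "ry": 0, "rz": 0.14, "claw": 255}, {"x": 0, "y": 0.26, "z": 0.34, "rx": 0, "ry": 0, "rz": 0.18, "claw": 255}, {"x": 0, "y": 0.32, "z": 0.34, "rx": 0, "ry": 0, "rz": 0.22, "claw": 255}])

```text
t: 24.58
tool_pos: [0.4642, -0.0825, 0.1949]
orientation: [3.129, 0.272, 0.001]
force: [0.4, 0.6, -2.8]
opening: 0.0358
gripper_force: 30.0
```

arm_command(targets=[{"x": -0.005, "y": 0.06, "z": 0, "rx": 0, "ry": 0, "rz": 0.04, "claw": 255}, {"x": -0.01, "y": 0.12, "z": 0, "rx": 0, "ry": 0, "rz": 0.08, "claw": 255}, {"x": -0.015, "y": 0.18, "z": 0, "rx": 0, "ry": 0, "rz": 0.12, "claw": 255}, {"x": -0.02, "y": 0.24, "z": 0, "rx": 0, "ry": 0, "rz": 0.16, "claw": 255}, {"x": -0.025, "y": 0.3, "z": 0, "rx": 0, "ry": 0, "rz": 0.18, "claw": 255}, {"x": -0.03, "y": 0.36, "z": 0, "rx": 0, "ry": 0, "rz": 0.18, "claw": 255}, {"x": -0.04, "y": 0.42, "z": 0, "rx": 0, "ry": 0, "rz": 0.18, "claw": 255}, {"x": -0.05, "y": 0.47, "z": 0, "rx": 0, "ry": 0, "rz": 0.18, "claw": 255}, {"x": -0.06, "y": 0.5, "z": 0, "rx": 0, "ry": 0, "rz": 0.18, "claw": 255}, {"x": -0.06, "y": 0.5, "z": 0, "rx": 0, "ry": 0, "rz": 0.18, "claw": 255}])

```text
t: 25.42
tool_pos: [0.4333, 0.1689, 0.1944]
orientation: [-3.03, -0.827, 0.001]
force: [0.2, -1.4, -3.2]
opening: 0.0356
gripper_force: 30.0
```

arm_command(targets=[{"x": 0, "y": 0, "z": 0, "rx": 0, "ry": 0, "rz": 0, "claw": 255}, {"x": 0, "y": 0, "z": 0, "rx": 0, "ry": 0, "rz": 0, "claw": 255}])

```text
t: 25.58
tool_pos: [0.4346, 0.1658, 0.1943]
orientation: [3.031, 0.823, -0.0]
force: [-0.4, -0.9, -2.7]
opening: 0.0359
gripper_force: 30.0
```

```bash
python3 - <<'E'
from h import *
from scipy.optimize import least_squares
st();snap('wrist');W=cloud('wrist')
# stand: top-plane points, fit as circle by hull
m=(np.hypot(W[...,0]-.429,W[...,1]-.287)<.09)&(abs(W[...,2]-.025)<.005);q=W[m]
print(m.sum(),q.min(0).round(4),q.max(0).round(4),np.median(q[:,2]))
h=cv2.convexHull((q[:,:2]*1000).astype(np.float32)).reshape(-1,2)
f=least_squares(lambda c:np.hypot(h[:,0]-c[0],h[:,1]-c[1])-60,[429,287],loss='soft_l1').x;print('wrist stand',f)
W=cloud('scene') # older picture, stand unobstructed
snap('side')
for n in('scene',):
    m=(np.hypot(W[...,0]-.429,W[...,1]-.287)<.09)&(abs(W[...,2]-.025)<.005);q=W[m];h=cv2.convexHull((q[:,:2]*1000).astype(np.float32)).reshape(-1,2)
    print('scene stand',least_squares(lambda c:np.hypot(h[:,0]-c[0],h[:,1]-c[1])-60,[429,287],loss='soft_l1').x)
E
```

```text
t 25.58 pos [0.4346 0.1658 0.1943] psi -59.64 zax [-1.e-04 -6.e-04 -1.e+00] q6 1.3 F [-0.4 -0.9 -2.7] op 0.0359 gf 30.0
8936 [0.3666 0.2265 0.0209] [0.4866 0.3466 0.0289] 0.025836553013245694
wrist stand [426.94067314 286.7154824 ]
scene stand [428.6338911  288.57765069]
```

arm_command(targets=[{"x": -0.004, "y": 0.06, "z": 0, "rx": 0, "ry": 0, "rz": 0, "claw": 255}, {"x": -0.008, "y": 0.13, "z": 0, "rx": 0, "ry": 0, "rz": 0, "claw": 255}, {"x": -0.012, "y": 0.2, "z": 0, "rx": 0, "ry": 0, "rz": 0, "claw": 255}, {"x": -0.015, "y": 0.2415, "z": -0.03, "rx": 0, "ry": 0, "rz": 0, "claw": 255}, {"x": -0.015, "y": 0.2415, "z": -0.09, "rx": 0, "ry": 0, "rz": 0, "claw": 255}, {"x": -0.015, "y": 0.2415, "z": -0.15, "rx": 0, "ry": 0, "rz": 0, "claw": 255}, {"x": -0.015, "y": 0.2415, "z": -0.21, "rx": 0, "ry": 0, "rz": 0, "claw": 255}, {"x": -0.015, "y": 0.2415, "z": -0.25, "rx": 0, "ry": 0, "rz": 0, "claw": 255}, {"x": -0.015, "y": 0.2415, "z": -0.275, "rx": 0, "ry": 0, "rz": 0, "claw": 255}, {"x": -0.015, "y": 0.2415, "z": -0.28, "rx": 0, "ry": 0, "rz": 0, "claw": 255}])

```text
t: 26.52
tool_pos: [0.4258, 0.2854, 0.0514]
orientation: [3.031, 0.82, -0.007]
force: [-1.3, 0.1, -3.3]
opening: 0.0358
gripper_force: 30.0
```

arm_command(targets=[{"x": 0, "y": 0, "z": -0.006, "rx": 0, "ry": 0, "rz": 0, "claw": 255}, {"x": 0, "y": 0, "z": -0.012, "rx": 0, "ry": 0, "rz": 0, "claw": 255}, {"x": 0, "y": 0, "z": -0.016, "rx": 0, "ry": 0, "rz": 0, "claw": 255}, {"x": 0, "y": 0, "z": -0.019, "rx": 0, "ry": 0, "rz": 0, "claw": 255}, {"x": 0, "y": 0, "z": -0.02, "rx": 0, "ry": 0, "rz": 0, "claw": 255}, {"x": 0, "y": 0, "z": -0.021, "rx": 0, "ry": 0, "rz": 0, "claw": 255}, {"x": 0, "y": 0, "z": -0.021, "rx": 0, "ry": 0, "rz": 0, "claw": 255}, {"x": 0, "y": 0, "z": -0.021, "rx": 0, "ry": 0, "rz": 0, "claw": 255}])

```text
t: 27.18
tool_pos: [0.4273, 0.2873, 0.0439]
orientation: [-3.032, -0.823, -0.001]
force: [0.4, -0.0, -2.9]
opening: 0.0358
gripper_force: 30.0
```

```bash
python3 -c "from h import *;st()"
```

```text
t 27.18 pos [0.4273 0.2873 0.0439] psi -59.64 zax [ 4.e-04  2.e-04 -1.e+00] q6 1.53 F [ 0.4 -0.  -2.9] op 0.0358 gf 30.0
```

arm_command(targets=[{"x": 0, "y": 0, "z": -0.0005, "rx": 0, "ry": 0, "rz": 0, "claw": 255}, {"x": 0, "y": 0, "z": -0.001, "rx": 0, "ry": 0, "rz": 0, "claw": 255}, {"x": 0, "y": 0, "z": -0.0015, "rx": 0, "ry": 0, "rz": 0, "claw": 255}, {"x": 0, "y": 0, "z": -0.0015, "rx": 0, "ry": 0, "rz": 0, "claw": 255}, {"x": 0, "y": 0, "z": -0.0015, "rx": 0, "ry": 0, "rz": 0, "claw": 255}])

```text
t: 27.6
tool_pos: [0.4272, 0.2872, 0.0432]
orientation: [-3.032, -0.823, -0.0]
force: [-1.6, -1.1, 1.1]
opening: 0.0359
gripper_force: 30.0
```

Contact is made and the weight is off the wrist. I'll open the gripper slowly and withdraw.

arm_command(targets=[{"x": 0, "y": 0, "z": 0, "rx": 0, "ry": 0, "rz": 0, "claw": 140}, {"x": 0, "y": 0, "z": 0, "rx": 0, "ry": 0, "rz": 0, "claw": 100}, {"x": 0, "y": 0, "z": 0, "rx": 0, "ry": 0, "rz": 0, "claw": 50}, {"x": 0, "y": 0, "z": 0, "rx": 0, "ry": 0, "rz": 0, "claw": 0}, {"x": 0, "y": 0, "z": 0, "rx": 0, "ry": 0, "rz": 0, "claw": 0}, {"x": 0, "y": 0, "z": 0, "rx": 0, "ry": 0, "rz": 0, "claw": 0}, {"x": 0, "y": 0, "z": 0, "rx": 0, "ry": 0, "rz": 0, "claw": 0}, {"x": 0, "y": 0, "z": 0, "rx": 0, "ry": 0, "rz": 0, "claw": 0}, {"x": 0, "y": 0, "z": 0, "rx": 0, "ry": 0, "rz": 0, "claw": 0}, {"x": 0, "y": 0, "z": 0, "rx": 0, "ry": 0, "rz": 0, "claw": 0}])

```text
t: 28.43
tool_pos: [0.4271, 0.2871, 0.0429]
orientation: [3.032, 0.822, -0.0]
force: [-0.8, -0.1, 0.6]
opening: 0.0924
gripper_force: 0.0
```

arm_command(targets=[{"x": 0, "y": 0, "z": 0.03, "rx": 0, "ry": 0, "rz": 0, "claw": 0}, {"x": 0, "y": 0, "z": 0.08, "rx": 0, "ry": 0, "rz": 0, "claw": 0}, {"x": 0, "y": 0, "z": 0.14, "rx": 0, "ry": 0, "rz": 0, "claw": 0}, {"x": 0, "y": 0, "z": 0.21, "rx": 0, "ry": 0, "rz": 0, "claw": 0}, {"x": 0, "y": 0, "z": 0.28, "rx": 0, "ry": 0, "rz": 0, "claw": 0}, {"x": 0, "y": 0, "z": 0.35, "rx": 0, "ry": 0, "rz": 0, "claw": 0}, {"x": 0, "y": 0, "z": 0.4, "rx": 0, "ry": 0, "rz": 0, "claw": 0}, {"x": 0, "y": 0, "z": 0.4, "rx": 0, "ry": 0, "rz": 0, "claw": 0}, {"x": 0, "y": 0, "z": 0.4, "rx": 0, "ry": 0, "rz": 0, "claw": 0}])

```text
t: 29.18
tool_pos: [0.4282, 0.2877, 0.2451]
orientation: [-3.031, -0.822, -0.007]
force: [-0.2, 0.2, -1.0]
opening: 0.0929
gripper_force: 0.0
```

```bash
python3 - <<'E'
from h import *
st();snap('wrist');W=cloud('wrist')
d=np.hypot(W[...,0]-.427,W[...,1]-.287)<.06
for a,b in((.05,.062),(.075,.1)):
    q=W[d&(W[...,2]>a)&(W[...,2]<b)];print(cv2.minAreaRect(q[:,:2].astype(np.float32)*1000),q[:,2].max().round(4))
snap('side');save('side','end.png',s=1.25)
E
```

```text
t 29.18 pos [0.4282 0.2877 0.2451] psi -59.65 zax [ 0.0039  0.0021 -1.    ] q6 1.53 F [-0.2  0.2 -1. ] op 0.0929 gf 0.0
((425.81610107421875, 285.5986328125), (67.84259033203125, 35.765899658203125), 30.79071807861328) 0.0618
((426.3255310058594, 284.94927978515625), (63.92730712890625, 6.502786636352539), 30.214412689208984) 0.0927
```

View pics/end.png

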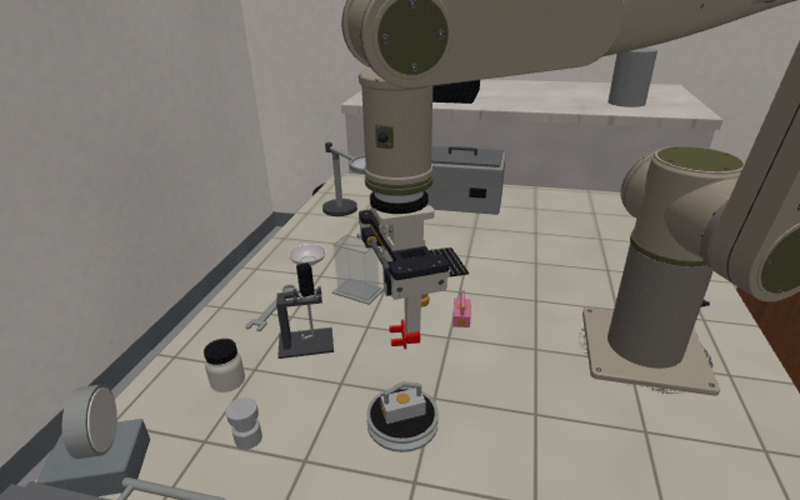

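The body stands upright in the middle of the stand at (402,405), the picker hangs in its fork at (305,290), and the bystanders are unmoved.

```bash
python3 -c "
from plant import robot
print(robot.close_job())"
```

```text
the job is handed in; nothing more can be done
None
```

The job is handed in at about 29 s: the valve body stands upright within about 2 mm of the inspection stand's centre, the picker hangs in its fork, and the bystanders I could see in the last picture are where they started.

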